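Sort the carving blanks

ROBOT

A 7-joint arm with a two-finger parallel gripper is mounted at the origin on the work surface. World frame = base frame: x ahead of the robot, y to its left, z up, the work surface at z = 0. Lengths are in m, angles in rad, forces in N, time in s.
With the tool pointing down it reaches from about 0.35 to 0.9 m from the base axis. Payload 8.1 kg.
Tool frame: the origin (TCP) lies between the finger pads; the fingertips stand 25 mm ahead of it and the grasp point (between the pads) lies 6 mm ahead of it; z points along the fingers, y is the direction in which the jaws open and shut (so a half turn about z gives the same grasp; the last joint's range is limited). The gripper opens to 92 mm and grips with 3 to 60 N. Pads are 19 mm wide; open, the fingers measure 130 mm over their backs; the gripper's body (75 mm by 190 mm) begins 47 mm behind the grasp point.
Start: joints at [-1.254, 0.434, 0.025, 1.573, -0.012, 1.134, -0.075], TCP at [0.255, 0.571, 0.252] pointing down, gripper open.
Joint ranges: [-2.62, 2.62], [-0.44, 2.09], [-1.27, 1.32], [0.08, 2.57], [-1.32, 4.46], [0.12, 2], [-2.74, 2.74]. Speed limits (rad/s): [2.22, 2.22, 3.01, 3.01, 3.14, 3.14, 3.14].

INTERFACE

Orientations are given as a unit quaternion [w, x, y, z].
In Python, from bench import arm gives the robot as it stands.
- The arm moves only by the tool play_rows, never from a script. Its argument "plan" is a list of rows, each an object with "slide": the shift along the tool's x, y, z in m, a list of three; "angular": the turn, a rotation vector about the tool's x, y, z in rad, a list of three. A call has 1 to 8 rows; each row is the pose to reach, as a shift and turn from the pose commanded when the call began, along the tool's axes at that moment; what a row does not reach only later rows make up. A row lasts 1/10 s, in which the tool goes at most 50 mm and 8.59 degrees, less where a joint would pass 70% of its speed; a pose out of reach is approached as far as the arm can. A call with a gripper value outside its range is refused whole. "claw" is the opening, from 0 (shut) to 1 (fully open), set as the call begins (left out, the last holds). The fingers move at their own pace and stop on an object; the grip force is fixed at half the most. Time passes only in rows, so rows that repeat a pose let the fingers close. It gives the time, the measured TCP pose, the force and the opening at its end, in the units of the state.
- arm.get_obs(): the state, without advancing time (a new reading comes with each control period).
- arm.grab_frame(name): name is "side" or "top" or "wrist"; returns (picture, depth): 480x640x3 uint8, red, green, blue; 480x640 float32, m along the optical axis (not along the pixel's ray), 0 where there is no reading.
- arm.camera_model(name): a dict with "fovy" (degrees; the focal length in pixels is half the picture's height over the tangent of half this angle, whatever the lens; pixels are square), "cx", "cy" (the principal point, pixels), "k1" (the pictures are not rectified: a ray, as slopes to the right and down, at radius r is drawn at 1 + k1 r^2 times it, then the intrinsics apply), "xyz" and "attitude" of the camera in the world; the wrist camera has in their place "T_tool_cam" (4x4, takes a point from camera to tool coordinates, whose origin is the TCP and whose axes are the flange's). Camera axes: x right, y down, z forward; pixel columns grow to the right and rows downward; lengths in m; the calibration is good to about 2 mm. A picture is of the moment at which its call begins: read the wrist's pose just before it. camera_model takes no time and is no camera call.
- arm.job_done(): hands the job in, once; it reports no verdict.
The state is a dict: "time": time; "qpos": joint angles; "qvel": joint speeds; "joint_torque": joint torques, N m; "tool_pos": TCP position; "tool_rot": TCP orientation; "ft_force": force on the tool from outside, world axes, zero at the start; "moment": the same for the moment, N m; "gripper_width": opening from 0.0 (shut) to 1.0 (fully open).
Only numpy, scipy, OpenCV 4.12 (cv2) and the standard library are available. Lean on these libraries where they do the work, as an engineer would, in place of code of your own. Each camera call takes 0.05 s, during which the arm holds its last target.

TASK

Sort the five pale wooden carving blanks on the bench: lay both square bars flat on the floor of the rectangular tray, put the solid disc flat in the round dish, and thread the two rings over the upright post of the stand, the bigger ring at the bottom and the smaller one on top of it. The bars must not lie on one another, and leave the amber bottle standing where it is.

Things in the scene. Friction and masses are not known exactly. Their poses are not given: they have to be found in the camera images.
- bar_a_c (a point): centre of one square bar blank of pale wood, 100 x 24 x 24 mm, lying flat on the bench; x along its length, z up at the start
- bar_b_c (a point): centre of the other square bar blank, identical (100 x 24 x 24 mm, x along its length); the two are interchangeable
- disc_c (a point): centre of the solid disc blank of pale wood, 48 mm in diameter, 20 mm thick, lying flat; z is its axis
- ring_big_c (a point): centre (middle of the hole, half-way up) of the bigger ring blank of pale wood: outside diameter 64 mm, hole 38 mm, 14 mm thick, lying flat; z is its axis
- ring_small_c (a point): centre (middle of the hole, half-way up) of the smaller ring blank of pale wood: outside diameter 47 mm, hole 32 mm, 14 mm thick, lying flat; z is its axis
- tray: fixed open rectangular plywood tray, outside 140 mm along its x and 180 mm along its y, 18 mm high; walls and floor 4 mm thick; origin at the centre of its underside, on the bench
- dish: fixed round white ceramic dish, 18 mm high, outside diameter 128 mm at the foot and 148 mm at the rim; wall and floor 4 mm thick, so the flat floor is 120 mm across; origin at the centre of its underside, on the bench
- stand: fixed ring stand: a dark round steel base 72 mm in diameter and 12 mm thick, with an upright post 14 mm in diameter in the middle whose top is 50 mm above the bench; origin at the centre of its underside, on the bench
- bottle_c (a point): half-way up a loose standing amber glass oil bottle with a black cap, 44 mm in diameter, 100 mm high, a bystander beyond the trays
Things that resemble listed ones, but are neither listed nor needed, are in the scene too. Leave any green or purple look-alike of the part that bears ring_small_c alone.

How it is judged:
By the outcome, as a careful person would: the job done as asked, in the order asked, and still so for the second after the job is handed in, with the robot touching nothing.
It also fails if it takes over 118 s, if anything falls off the work surface, if the arm or the gripper's body presses on something with over 40 N, if the wrist force passes 120 N, or if a joint passes its speed limit or range.

## Working session

There is one attempt and no reset: what is moved stays moved. The work goes in short steps, Python scripts to look and compute and a tool call to move; the robot and the scene stay as the last step left them, time stands still between calls to the robot, and variables do not carry over. Pictures are saved under pics/ and viewed, and the job is handed in when it is done.

Besides the shell and the picture viewer there is one more tool, called after "Request:" as a command line: name --argument value ..., lists and objects as JSON in quotes. play_rows: Moves the arm, as the interface text tells. Its arguments: {"type":"object","properties":{"plan":{"type":"array"},"claw":{"type":"number"}},"required":["plan"]}

```bash
ls; mkdir -p pics; python3 - <<'E'
from bench import arm
import cv2
print(arm.get_obs())
for n in ("side","top","wrist"):
    print(n,arm.camera_model(n))
for n in ("side","top"):
    im,d=arm.grab_frame(n)
    cv2.imwrite(f"pics/{n}0.png",im[:,:,::-1])
    import numpy as np
    np.save(f"pics/{n}0.npy",d)
E
```

```text
pics
{'time': 0.0, 'qpos': array([-1.25361321,  0.43521433,  0.02496869,  1.57412637, -0.0115807 ,
        1.13399932, -0.07511269]), 'qvel': array([ 1.15544300e-03, -3.26894600e-04, -8.43136062e-04,  2.51407822e-03,
       -1.45813699e-04,  1.03872556e-03, -4.62196715e-05]), 'joint_torque': array([ 6.50069087e-04, -6.67854667e+01,  9.85529982e-01, -3.14467943e+01,
       -6.03740662e-02,  4.27771476e-02,  2.06618838e-04]), 'tool_pos': array([0.25458103, 0.57026547, 0.25093896]), 'tool_rot': array([-8.76003861e-05,  2.08388363e-01,  9.78045831e-01, -7.96566242e-04]), 'ft_force': array([ 0.02394544, -0.47816386,  0.75644389]), 'moment': array([-0.05537515,  0.00706282,  0.0412099 ]), 'gripper_width': 1.000915171817895}
side {'fovy': 49.922130896576306, 'cx': 321.1732314355179, 'cy': 236.3289753048596, 'k1': 0.003780744745057895, 'xyz': array([-0.09070652, -0.6415799 ,  0.56685909]), 'attitude': array([-0.47203656,  0.79576228, -0.32630745,  0.19356479])}
top {'fovy': 42.109545735061246, 'cx': 321.9200256520532, 'cy': 244.2096405428744, 'k1': -0.03396148514596157, 'xyz': array([0.32163391, 0.00645836, 1.41352457]), 'attitude': array([ 0.0541249 , -0.70378236,  0.70602137, -0.05739963])}
wrist {'fovy': 63.26718519518468, 'cx': 315.79797079674427, 'cy': 243.77074232059584, 'k1': 0.029204016028526975, 'T_tool_cam': array([[ 3.81696102e-04, -9.57752206e-01, -2.87594448e-01,
         7.78073644e-02],
       [ 9.99999103e-01,  7.34867314e-04, -1.12006694e-03,
         1.32451677e-03],
       [ 1.28409034e-03, -2.87593762e-01,  9.57751627e-01,
        -1.32959279e-01],
       [ 0.00000000e+00,  0.00000000e+00,  0.00000000e+00,
         1.00000000e+00]])}
```

View pics/top0.png

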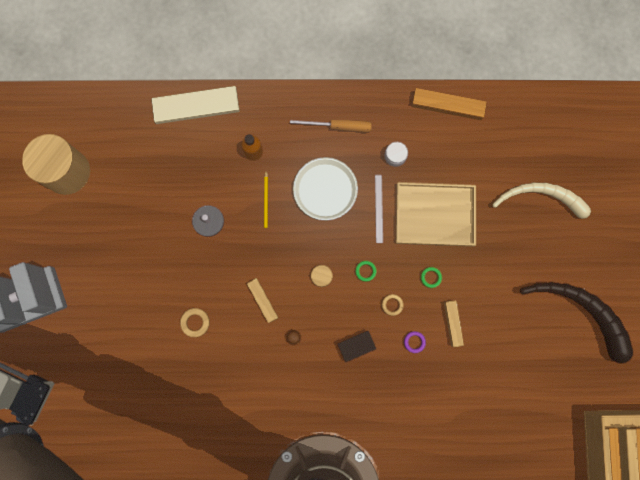

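View pics/side0.png

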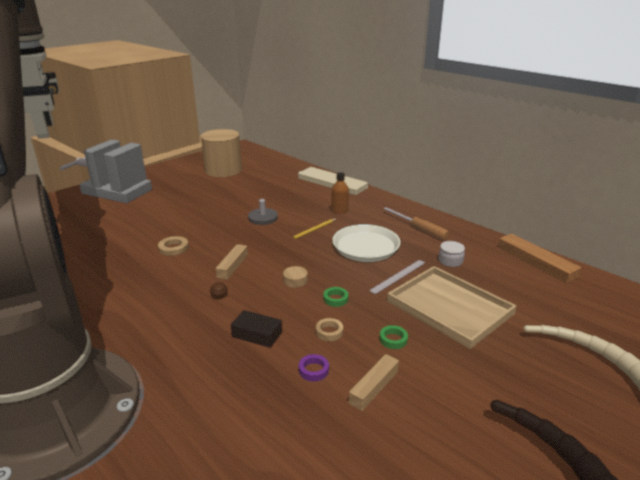

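```bash
cat > h.py <<'E'
import numpy as np, cv2
from scipy.spatial.transform import Rotation as R
def rot(q): q=np.asarray(q); return R.from_quat([q[1],q[2],q[3],q[0]])
def campose(m,obs=None):
    if "xyz" in m: return rot(m["attitude"]).as_matrix(), np.array(m["xyz"])
    T=np.eye(4); T[:3,:3]=rot(obs["tool_rot"]).as_matrix(); T[:3,3]=obs["tool_pos"]
    T=T@m["T_tool_cam"]; return T[:3,:3],T[:3,3]
def K(m):
    f=240/np.tan(np.radians(m["fovy"])/2); return np.array([[f,0,m["cx"]],[0,f,m["cy"]],[0,0,1.]]),np.array([m["k1"],0,0,0.])
def rays(m,px):
    k,d=K(m); u=cv2.undistortPointsIter(np.asarray(px,float).reshape(-1,1,2),k,d,None,None,(3,30,1e-9)).reshape(-1,2)
    return np.c_[u,np.ones(len(u))]
def plane(m,px,z,obs=None):
    Rm,t=campose(m,obs); r=rays(m,px)@Rm.T; s=(z-t[2])/r[:,2]; return t+r*s[:,None]
def cloud(m,d,obs=None):
    Rm,t=campose(m,obs); v,u=np.mgrid[:480,:640]; r=rays(m,np.c_[u.ravel(),v.ravel()])
    P=(r*d.reshape(-1,1))@Rm.T+t; P[d.ravel()==0]=np.nan; return P.reshape(480,640,3)
E
python3 - <<'E'
from bench import arm
from h import *
m=arm.camera_model("top"); d=np.load("pics/top0.npy"); P=cloud(m,d)
Z=P[:,:,2]
print("table z", np.nanmedian(Z[350:400,200:400]), [float(np.nanmedian(Z[y:y+20,x:x+20])) for x,y in((500,100),(230,360),(500,400),(150,250))])
im=cv2.imread("pics/top0.png")
mask=((Z>0.006)).astype(np.uint8)
n,l,s,c=cv2.connectedComponentsWithStats(mask)
for i in range(1,n):
    if s[i,4]<60 or s[i,4]>9000: continue
    ys,xs=np.where(l==i); z=np.nanmedian(Z[l==i])
    W=plane(m,np.c_[xs,ys],z)[:,:2]
    r=cv2.minAreaRect((W*1000).astype(np.float32)); 
    cc,rad=cv2.minEnclosingCircle((W*1000).astype(np.float32))
    print(np.round(c[i]),s[i,4],"z%.3f max%.3f"%(z,np.nanmax(Z[l==i])),"mean",W.mean(0).round(3),"rect",np.round(r[0]),np.round(r[1]),round(r[2]),"circ",np.round(cc),round(rad), "bgr",im[l==i].mean(0).round())
E
```

```text
table z -0.00023750396273125585 [-0.00041856070700863057, -6.47279646546206e-05, -0.00018210510469696128, -0.00030332903360974495]
[195. 104.] 2207 z0.018 max0.028 mean [0.879 0.298] rect [879. 297.] [ 69. 202.] 8 circ [878. 297.] 105 bgr [166. 200. 211.]
[449. 103.] 1387 z0.024 max0.035 mean [ 0.877 -0.3  ] rect [ 876. -299.] [172.  50.] 78 circ [ 878. -300.] 88 bgr [ 58. 121. 174.]
[342. 125.] 542 z0.021 max0.034 mean [ 0.826 -0.049] rect [826. -20.] [188.  27.] 87 circ [824. -20.] 94 bgr [ 78. 120. 162.]
[ 56. 164.] 2876 z0.108 max0.118 mean [0.708 0.579] rect [706. 577.] [158. 112.] 48 circ [704. 579.] 80 bgr [ 88. 137. 170.]
[252. 147.] 402 z0.068 max0.104 mean [0.757 0.157] rect [757. 157.] [62. 41.] 14 circ [757. 158.] 31 bgr [ 29.  65. 105.]
[395. 154.] 432 z0.033 max0.044 mean [ 0.751 -0.17 ] rect [ 751. -170.] [50. 58.] 63 circ [ 751. -169.] 29 bgr [183. 187. 192.]
[325. 186.] 936 z0.013 max0.026 mean [ 0.682 -0.007] rect [675.  -7.] [146. 146.] 34 circ [675.  -6.] 75 bgr [180. 194. 195.]
[265. 196.] 88 z0.008 max0.014 mean [0.66  0.131] rect [664. 132.] [ 9. 95.] 89 circ [
[... 1587 characters left out ...]
335 0.065] rect [336.  64.] [31. 31.] 90 circ [335.  65.] 16 bgr [36. 61. 97.]
[356. 346.] 717 z0.027 max0.037 mean [ 0.315 -0.075] rect [315. -76.] [46. 77.] 23 circ [315. -75.] 42 bgr [43. 50. 64.]
[414. 342.] 195 z0.013 max0.021 mean [ 0.324 -0.205] rect [ 324. -205.] [45. 44.] 90 circ [ 323. -204.] 24 bgr [152.  74. 138.]
[ 26. 431.] 5173 z0.707 max0.768 mean [0.227 0.33 ] rect [238. 315.] [132.  92.] 4 circ [238. 315.] 80 bgr [49. 55. 62.]
[612. 446.] 3389 z0.038 max0.096 mean [ 0.099 -0.624] rect [ 103. -625.] [121. 144.] 89 circ [ 103. -626.] 93 bgr [ 63. 106. 139.]
[323. 461.] 3630 z0.016 max0.274 mean [ 0.071 -0.001] rect [80. -1.] [237.  94.] 90 circ [32. -1.] 118 bgr [66. 77. 91.]
```

```bash
cat > to.py <<'E'
import sys
from bench import arm
from h import *
x,y,z,psi=map(float,sys.argv[1:5])
o=arm.get_obs(); R0=rot(o["tool_rot"]); p=np.radians(psi)
Y=np.array([np.cos(p),np.sin(p),0]);Zz=np.array([0,0,-1.]);X=np.cross(Y,Zz)
Rt=R.from_matrix(np.c_[X,Y,Zz])
print("t",o["time"],"pos",o["tool_pos"].round(4),"psi",np.degrees(np.arctan2(*R0.as_matrix()[1::-1,1])).round(2),"F",o["ft_force"].round(1),"w",round(o["gripper_width"],3))
print("slide",R0.inv().apply(np.array([x,y,z])-o["tool_pos"]).round(4).tolist(),"ang",(R0.inv()*Rt).as_rotvec().round(4).tolist())
E
python3 to.py 0.416 0.134 0.25 -63
```

```text
t 0.1 pos [0.2546 0.5703 0.251 ] psi 65.95 F [-0.7  0.1  0.3] w 0.998
slide [-0.3252, -0.3326, 0.0016] ang [-0.0006, 0.0017, 2.2505]
```

Request:
play_rows --plan '[{"slide":[-0.325,-0.333,0.0],"angular":[0,0,2.25]},{"slide":[-0.325,-0.333,0.0],"angular":[0,0,2.25]},{"slide":[-0.325,-0.333,0.0],"angular":[0,0,2.25]},{"slide":[-0.325,-0.333,0.0],"angular":[0,0,2.25]},{"slide":[-0.325,-0.333,0.0],"angular":[0,0,2.25]},{"slide":[-0.325,-0.333,0.0],"angular":[0,0,2.25]},{"slide":[-0.325,-0.333,0.0],"angular":[0,0,2.25]},{"slide":[-0.325,-0.333,0.0],"angular":[0,0,2.25]}]'

```text
time: 0.9
tool_pos: [0.3933, 0.1934, 0.2517]
tool_rot: [-0.0, 0.726, 0.687, 0.0]
ft_force: [1.9, 0.7, 0.3]
gripper_width: 0.997
```

```bash
python3 to.py 0.416 0.134 0.25 -63
```

```text
t 0.9 pos [0.3933 0.1934 0.2517] psi -3.16 F [1.9 0.7 0.3] w 0.997
slide [-0.0581, 0.026, 0.0017] ang [-0.0003, -0.0002, 1.0444]
```

Request:
play_rows --plan '[{"slide":[-0.058,0.026,0.0],"angular":[0,0,1.044]},{"slide":[-0.058,0.026,0.0],"angular":[0,0,1.044]},{"slide":[-0.058,0.026,0.0],"angular":[0,0,1.044]},{"slide":[-0.058,0.026,0.0],"angular":[0,0,1.044]},{"slide":[-0.058,0.026,0.0],"angular":[0,0,1.044]},{"slide":[-0.058,0.026,0.0],"angular":[0,0,1.044]},{"slide":[-0.058,0.026,0.0],"angular":[0,0,1.044]},{"slide":[-0.058,0.026,0.0],"angular":[0,0,1.044]}]'

```text
time: 1.7
tool_pos: [0.4161, 0.1362, 0.2516]
tool_rot: [0.0, 0.972, 0.235, -0.0]
ft_force: [-0.1, 0.2, 0.2]
gripper_width: 1.001
```

```bash
cat > look.py <<'E'
import sys
from bench import arm
from h import *
# look.py name  -> wrist frame, heights, components
name=sys.argv[1]; lo=float(sys.argv[2]) if len(sys.argv)>2 else 0.006; hi=float(sys.argv[3]) if len(sys.argv)>3 else 1
o=arm.get_obs(); im,d=arm.grab_frame("wrist"); m=arm.camera_model("wrist")
cv2.imwrite(f"pics/{name}.png",im[:,:,::-1]); P=cloud(m,d,o); Z=P[:,:,2]
print("tcp",o["tool_pos"].round(4),"table z",np.nanmedian(Z[np.abs(Z)<0.005]).round(4))
mask=((Z>lo)&(Z<hi)).astype(np.uint8); mask=cv2.morphologyEx(mask,cv2.MORPH_OPEN,np.ones((3,3),np.uint8))
n,l,s,c=cv2.connectedComponentsWithStats(mask)
for i in range(1,n):
    if s[i,4]<300: continue
    top=np.nanpercentile(Z[l==i],95); sel=(l==i)&(Z>top-0.005)
    W=P[sel][:,:2]; r=cv2.minAreaRect((W*1000).astype(np.float32)); cc,rad=cv2.minEnclosingCircle((W*1000).astype(np.float32))
    print(c[i].round(),s[i,4],"top %.4f"%top,"mean",W.mean(0).round(4),"rect",np.round(r[0],1),np.round(r[1],1),round(r[2],1),"circ",np.round(cc,1),round(rad,1),"rgb",im[sel].mean(0).round())
E
python3 look.py w1; python3 to.py 0.416 0.134 0.25 -63
```

```text
tcp [0.4161 0.1362 0.2516] table z 0.0001
[421.  21.] 328 top 0.0091 mean [0.6027 0.1318] rect [603.2 131.8] [ 7.5 35.4] 88.1 circ [603.1 131.3] 17.7 rgb [246. 212.  97.]
[575.  81.] 1754 top 0.0189 mean [ 0.6185 -0.0026] rect [6.237e+02 5.000e-01] [131.7  45.1] 83.5 circ [641.5  -1.6] 65.9 rgb [248. 247. 240.]
[152. 182.] 2537 top 0.0151 mean [0.3696 0.2867] rect [368.8 286.7] [62.2 63.3] 15.2 circ [368.8 287.1] 32.2 rgb [164. 130.  95.]
[317. 209.] 2659 top 0.0252 mean [0.4189 0.137 ] rect [416.9 135.9] [99.9 24. ] 28.9 circ [416.8 136.8] 50.5 rgb [241. 212. 156.]
[465. 221.] 2061 top 0.0213 mean [0.4731 0.0042] rect [472.7   3.6] [46.8 46.7] 40.1 circ [473.    3.6] 23.7 rgb [248. 223. 166.]
[555. 256.] 1255 top 0.0152 mean [ 0.4842 -0.096 ] rect [483.6 -96.6] [46.5 46.5] 20.4 circ [483.9 -96.8] 24.0 rgb [ 90. 182. 101.]
[323. 396.] 94066 top 0.3347 mean [0.4396 0.1485] rect [439.4 148.2] [  5.2 107.8] 27.6 circ [439.9 148.4] 53.9 rgb [49. 48. 48.]
[340. 308.] 767 top 0.0281 mean [0.3369 0.0671] rect [336.4  66.2] [25.1 25.3] 88.7 circ [336.   66.8] 13.2 rgb [120.  83.  61.]
t 1.75 pos [0.4161 0.1363 0.2516] psi -62.44 F [-0.2  0.  -0.2] w 1.0
slide [-0.0011, 0.002, 0.0016] ang [-0.0, 0.0004, 0.0098]
```

View pics/w1.png

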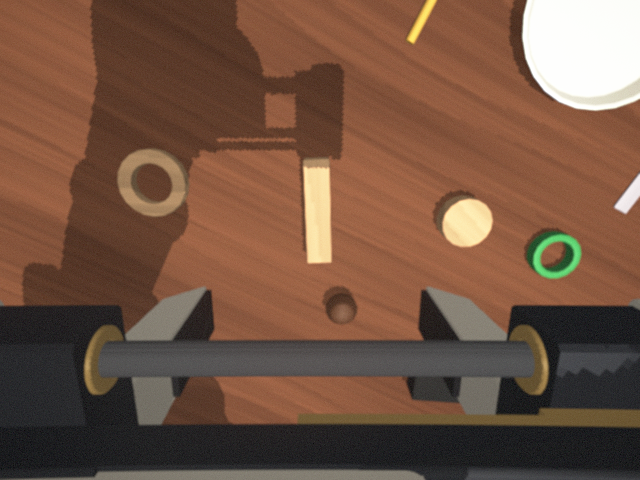

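Request:
play_rows --plan '[{"slide":[-0.001,0.001,0.05],"angular":[0,0,-0.023]},{"slide":[-0.001,0.001,0.1],"angular":[0,0,-0.023]},{"slide":[-0.001,0.001,0.15],"angular":[0,0,-0.023]},{"slide":[-0.001,0.001,0.19],"angular":[0,0,-0.023]},{"slide":[-0.001,0.001,0.21],"angular":[0,0,-0.023]},{"slide":[-0.001,0.001,0.222],"angular":[0,0,-0.023]},{"slide":[-0.001,0.001,0.222],"angular":[0,0,-0.023]},{"slide":[-0.001,0.001,0.222],"angular":[0,0,-0.023]}]' --claw 0.7

```text
time: 2.55
tool_pos: [0.4159, 0.1348, 0.0299]
tool_rot: [-0.0, 0.969, 0.249, -0.0]
ft_force: [-0.8, -0.5, -0.8]
gripper_width: 0.701
```

```bash
python3 to.py 0.417 0.136 0.029 -61.1
```

```text
t 2.55 pos [0.4159 0.1348 0.0299] psi -61.19 F [-0.8 -0.5 -0.8] w 0.701
slide [0.0015, -0.0005, 0.0009] ang [-0.0001, 0.0004, -0.0015]
```

Request:
play_rows --plan '[{"slide":[0.0,0.0,0.001],"angular":[0,0,0]},{"slide":[0.0,0.0,0.001],"angular":[0,0,0]},{"slide":[0.0,0.0,0.001],"angular":[0,0,0]},{"slide":[0.0,0.0,0.001],"angular":[0,0,0]},{"slide":[0.0,0.0,0.001],"angular":[0,0,0]}]' --claw 0.0

```text
time: 3.05
tool_pos: [0.4159, 0.135, 0.0289]
tool_rot: [-0.0, 0.969, 0.248, 0.0]
ft_force: [0.5, -0.8, 0.7]
gripper_width: 0.311
```

```bash
python3 to.py 0.614 -0.222 0.20 -90; for i in 1; do python3 - <<'E'
from bench import arm
from h import *
m=arm.camera_model("top"); d=np.load("pics/top0.npy"); P=cloud(m,d); Z=P[:,:,2]
sel=np.zeros((480,640),bool); sel[175:255,385:487]=True; sel&=(Z>0.01)&(Z<0.03)
W=P[sel][:,:2]*1000; r=cv2.minAreaRect(W.astype(np.float32)); print(r)
E
done
```

```text
t 3.05 pos [0.4159 0.135  0.0289] psi -61.29 F [ 0.5 -0.8  0.7] w 0.311
slide [0.0023, 0.4083, -0.1711] ang [-0.0002, -0.0004, 0.501]
((615.8218383789062, -261.8670654296875), (182.42691040039062, 174.0083465576172), 87.77837371826172)
```

Request:
play_rows --plan '[{"slide":[0.0,0.0,0.0],"angular":[0,0,0]},{"slide":[0.0,0.0,0.0],"angular":[0,0,0]},{"slide":[0.0,0.0,0.0],"angular":[0,0,0]},{"slide":[0.0,0.0,-0.02],"angular":[0,0,0]},{"slide":[0.0,0.0,-0.06],"angular":[0,0,0]},{"slide":[0.0,0.0,-0.1],"angular":[0,0,0]},{"slide":[0.0,0.1,-0.14],"angular":[0,0,0.1]},{"slide":[0.0,0.1,-0.17],"angular":[0,0,0.2]}]'

```text
time: 3.85
tool_pos: [0.4551, 0.062, 0.1824]
tool_rot: [0.0, 0.989, 0.149, -0.001]
ft_force: [1.5, 0.6, -0.6]
gripper_width: 0.259
```

```bash
python3 to.py 0.614 -0.222 0.20 -92; python3 look.py w2 >/dev/null
```

```text
t 3.85 pos [0.4551 0.062  0.1824] psi -72.81 F [ 1.5  0.6 -0.6] w 0.259
slide [0.0678, 0.3183, -0.0177] ang [0.0001, 0.0011, 0.3349]
```

View pics/w2.png

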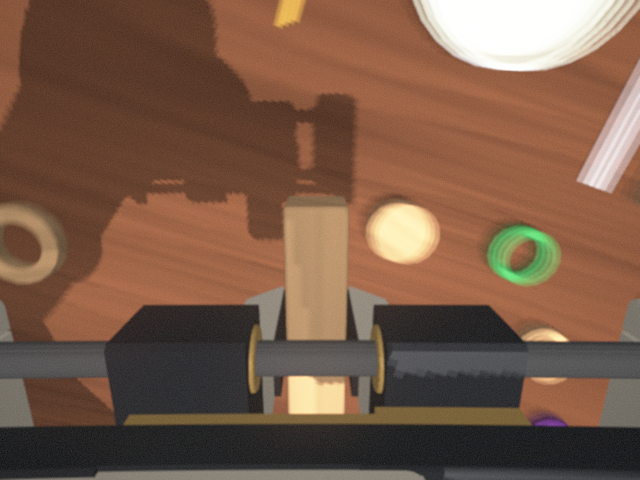

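Request:
play_rows --plan '[{"slide":[0.068,0.318,0.0],"angular":[0,0,0.338]},{"slide":[0.068,0.318,0.0],"angular":[0,0,0.338]},{"slide":[0.068,0.318,0.0],"angular":[0,0,0.338]},{"slide":[0.068,0.318,0.0],"angular":[0,0,0.338]},{"slide":[0.068,0.318,0.0],"angular":[0,0,0.338]},{"slide":[0.068,0.318,0.0],"angular":[0,0,0.338]},{"slide":[0.068,0.318,0.0],"angular":[0,0,0.338]},{"slide":[0.068,0.318,0.0],"angular":[0,0,0.338]}]'

```text
time: 4.7
tool_pos: [0.6147, -0.2258, 0.1813]
tool_rot: [0.002, 1.0, -0.021, -0.0]
ft_force: [0.4, -0.3, -0.3]
gripper_width: 0.263
```

```bash
python3 to.py 0.616 -0.220 0.036 -92.2; python3 look.py w3 0.01 0.03
```

```text
t 4.7 pos [ 0.6147 -0.2258  0.1813] psi -92.4 F [ 0.4 -0.3 -0.3] w 0.263
slide [0.001, -0.0063, 0.1452] ang [0.003, 0.0002, -0.0036]
tcp [ 0.6147 -0.2258  0.1813] table z 0.0003
[248.  54.] 719 top 0.0270 mean [ 0.7414 -0.1836] rect [ 743.1 -181.1] [18.9 48.5] 40.0 circ [ 750.1 -175.3] 24.3 rgb [159. 150. 150.]
[ 62. 172.] 2889 top 0.0186 mean [ 0.666  -0.0411] rect [665.1 -35.9] [ 85.2 146.9] 73.9 circ [673.5  -7.1] 73.6 rgb [188. 182. 164.]
[589. 161.] 2373 top 0.0256 mean [ 0.6594 -0.4281] rect [ 656.7 -424.5] [18.6 81.5] 28.8 circ [ 656.2 -424.8] 41.1 rgb [241. 230. 198.]
[377. 192.] 4022 top 0.0191 mean [ 0.6448 -0.2702] rect [ 616.8 -260.5] [180.8 136.8] 87.6 circ [ 617.7 -261.1] 111.9 rgb [218. 191. 146.]
[ 66. 397.] 2132 top 0.0209 mean [0.4731 0.0015] rect [471.6   2.6] [48.  45.2] 88.6 circ [473.    2.7] 24.6 rgb [229. 190. 138.]
```

View pics/w3.png

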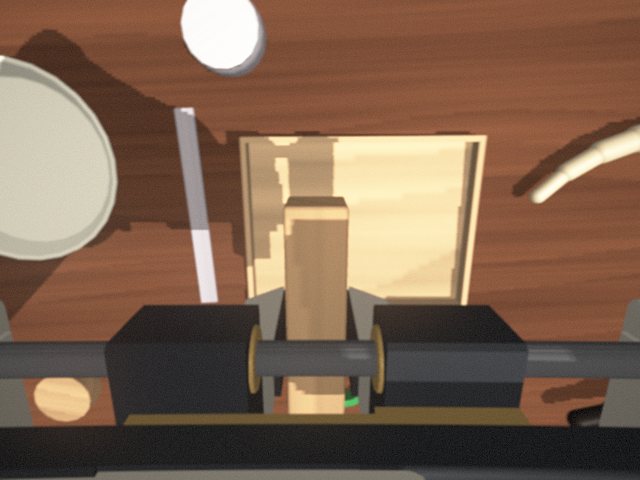

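Request:
play_rows --plan '[{"slide":[0.001,-0.007,0.05],"angular":[0.003,0,0.0]},{"slide":[0.001,-0.007,0.09],"angular":[0.003,0,0.0]},{"slide":[0.001,-0.007,0.12],"angular":[0.003,0,0.0]},{"slide":[0.001,-0.007,0.135],"angular":[0.003,0,0.0]},{"slide":[0.001,-0.007,0.142],"angular":[0.003,0,0.0]},{"slide":[0.001,-0.007,0.147],"angular":[0.003,0,0.0]},{"slide":[0.001,-0.007,0.147],"angular":[0.003,0,0.0]}]'

```text
time: 5.45
tool_pos: [0.6164, -0.214, 0.0356]
tool_rot: [-0.001, 1.0, -0.019, 0.001]
ft_force: [-0.7, -0.1, -0.3]
gripper_width: 0.257
```

```bash
python3 to.py 0.616 -0.219 0.034 -92.3
```

```text
t 5.45 pos [ 0.6164 -0.214   0.0356] psi -92.12 F [-0.7 -0.1 -0.3] w 0.257
slide [-0.0002, 0.005, 0.0016] ang [-0.0029, -0.0011, 0.0031]
```

Request:
play_rows --plan '[{"slide":[0.0,0.005,0.0],"angular":[0,0,0.0]},{"slide":[0.0,0.005,0.001],"angular":[0,0,0.0]},{"slide":[0.0,0.005,0.001],"angular":[0,0,0.0]}]'

```text
time: 5.75
tool_pos: [0.616, -0.2197, 0.0346]
tool_rot: [-0.001, 1.0, -0.019, 0.001]
ft_force: [0.0, -0.6, 0.8]
gripper_width: 0.257
```

Request:
play_rows --plan '[{"slide":[0,0,0],"angular":[0,0,0.0]},{"slide":[0,0,0],"angular":[0,0,0.0]},{"slide":[0,0,0],"angular":[0,0,0.0]},{"slide":[0,0,-0.03],"angular":[0,0,0.0]},{"slide":[0,0,-0.08],"angular":[0,0,0.0]},{"slide":[0,0,-0.13],"angular":[0,0,0.0]},{"slide":[0,0,-0.17],"angular":[0,0,0.0]},{"slide":[0,0,-0.17],"angular":[0,0,0.0]}]' --claw 0.38

```text
time: 6.55
tool_pos: [0.6182, -0.2215, 0.2102]
tool_rot: [-0.0, 1.0, -0.019, 0.005]
ft_force: [1.8, -1.0, 0.3]
gripper_width: 0.379
```

```bash
python3 look.py w4 0.01 0.035; python3 to.py 0.366 -0.291 0.2 -82
```

```text
tcp [ 0.6182 -0.2215  0.2102] table z 0.0003
[260.  69.] 611 top 0.0345 mean [ 0.7397 -0.1803] rect [ 742.6 -181.3] [14.2 43.5] 38.2 circ [ 748.2 -176.9] 21.8 rgb [247. 246. 244.]
[ 70. 167.] 3461 top 0.0186 mean [ 0.6716 -0.0249] rect [669.5 -22. ] [114.7 146.7] 74.7 circ [674.1  -6.1] 73.9 rgb [198. 192. 175.]
[584. 160.] 2521 top 0.0266 mean [ 0.6647 -0.4409] rect [ 659.4 -432.5] [21.1 95.8] 24.0 circ [ 658.4 -433. ] 48.4 rgb [244. 234. 203.]
[272. 191.] 1257 top 0.0191 mean [ 0.6476 -0.1856] rect [ 623.5 -204.7] [ 68.8 127.3] 87.4 circ [ 623.7 -205.3] 71.8 rgb [198. 168. 128.]
[441. 212.] 2349 top 0.0193 mean [ 0.6266 -0.3262] rect [ 613.5 -295.8] [110.3 139.8] 87.8 circ [ 613.7 -295.8] 88.7 rgb [238. 211. 163.]
[313. 224.] 3349 top 0.0291 mean [ 0.6193 -0.2184] rect [ 617. -218.] [23.9 99.3] 88.3 circ [ 616.9 -218.1] 51.0 rgb [206. 171. 125.]
[316. 297.] 559 top 0.0189 mean [ 0.5494 -0.2176] rect [ 549.1 -217.8] [72.   4.9] 87.6 circ [ 550.1 -217.9] 36.0 rgb [219. 190. 145.]
[345. 385.] 350 top 0.0152 mean [ 0.4543 -0.2437] rect [ 454.8 -243.1] [39.7 17.2] 86.1 circ [ 458.4 -243.3] 20.3 rgb [ 87. 170.  94.]
[ 73. 388.] 364 top 0.0210 mean [0.4667 0.0167] rect [464.8  17.8] [18.3 27. ] 87.3 circ [464.4  18. ] 15.1 rgb [229. 188. 136.]
[580. 399.] 868 top 0.0346 mean [ 0.4433 -0.4597] rect [ 441.8 -461.9] [14.5 45.6] 18.8 circ [ 442.7 -461.7] 23.0 rgb [50. 44. 40.]
t 6.6 pos [ 0.6171 -0.2204  0.207 ] psi -92.13 F [-0.   0.   0.6] w 0.374
slide [-0.2483, 0.0799, 0.0055] ang [-0.0014, -0.0057, -0.1768]
```

View pics/w4.png

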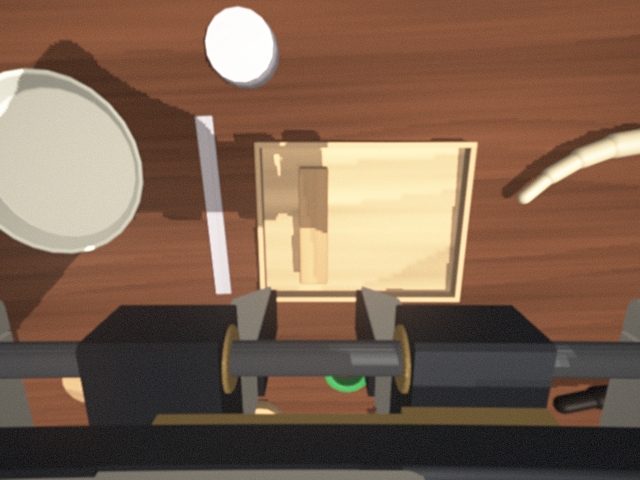

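Request:
play_rows --plan '[{"slide":[-0.248,0.08,0.0],"angular":[0,-0.005,-0.175]},{"slide":[-0.248,0.08,0.0],"angular":[0,-0.005,-0.175]},{"slide":[-0.248,0.08,0.0],"angular":[0,-0.005,-0.175]},{"slide":[-0.248,0.08,0.0],"angular":[0,-0.005,-0.175]},{"slide":[-0.248,0.08,0.0],"angular":[0,-0.005,-0.175]},{"slide":[-0.248,0.08,0.0],"angular":[0,-0.005,-0.175]},{"slide":[-0.248,0.08,0.0],"angular":[0,-0.005,-0.175]},{"slide":[-0.248,0.08,0.0],"angular":[0,-0.005,-0.175]}]' --claw 0.7

```text
time: 7.4
tool_pos: [0.366, -0.2897, 0.2033]
tool_rot: [-0.002, 0.998, 0.069, -0.002]
ft_force: [0.8, 0.6, -0.0]
gripper_width: 0.698
```

```bash
python3 look.py w5 0.01 0.035;python3 to.py 0.366 -0.291 0.029 -80 
```

```text
tcp [ 0.366  -0.2897  0.2033] table z -0.0
[81. 32.] 1988 top 0.0148 mean [ 0.4829 -0.0982] rect [481.8 -97.9] [43.2 46.9] 9.0 circ [483.6 -97.5] 23.9 rgb [ 59. 128.  70.]
[279.  84.] 1670 top 0.0150 mean [ 0.4692 -0.2454] rect [ 468.5 -245.7] [46.2 45.3] 7.7 circ [ 468.5 -245.7] 23.4 rgb [108. 218. 126.]
[161. 149.] 1543 top 0.0149 mean [ 0.4075 -0.1569] rect [ 406.7 -156.7] [46.3 46.6] 82.1 circ [ 407.  -156.5] 23.7 rgb [192. 153. 112.]
[564. 162.] 1542 top 0.0347 mean [ 0.4421 -0.4674] rect [ 443.2 -480.3] [19.5 82.3] 9.3 circ [ 444.  -480.2] 41.3 rgb [57. 49. 44.]
[320. 223.] 3406 top 0.0251 mean [ 0.367  -0.2916] rect [ 364.6 -292.1] [99.3 23.8] 7.6 circ [ 364.7 -292. ] 50.7 rgb [231. 203. 154.]
[611. 181.] 376 top 0.0346 mean [ 0.4342 -0.5043] rect [ 434.4 -506.1] [52.1  6.1] 83.7 circ [ 432.7 -505.9] 26.1 rgb [45. 38. 34.]
[ 56. 246.] 5487 top 0.0289 mean [ 0.3166 -0.0758] rect [315.3 -74.5] [45.5 76.3] 22.8 circ [315.4 -74.6] 42.9 rgb [65. 60. 57.]
[214. 253.] 1189 top 0.0150 mean [ 0.3253 -0.2045] rect [ 324.8 -204.4] [45.  45.4] 9.1 circ [ 324.4 -204.5] 23.4 rgb [179.  97. 208.]
t 7.45 pos [ 0.3665 -0.2896  0.2033] psi -81.99 F [ 0.1  0.2 -0.5] w 0.699
slide [0.0001, 0.0019, 0.1743] ang [-0.0034, 0.0045, -0.0348]
```

View pics/w5.png

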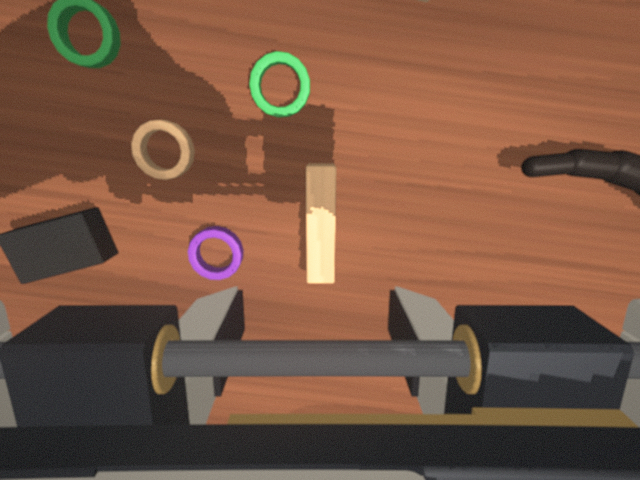

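Request:
play_rows --plan '[{"slide":[-0.001,0.002,0.05],"angular":[-0.003,0.004,0.007]},{"slide":[-0.001,0.002,0.1],"angular":[-0.003,0.004,0.007]},{"slide":[-0.001,0.002,0.14],"angular":[-0.003,0.004,0.007]},{"slide":[-0.001,0.002,0.165],"angular":[-0.003,0.004,0.007]},{"slide":[-0.001,0.002,0.174],"angular":[-0.003,0.004,0.007]},{"slide":[-0.001,0.002,0.174],"angular":[-0.003,0.004,0.007]},{"slide":[-0.001,0.002,0.174],"angular":[-0.003,0.004,0.007]}]'

```text
time: 8.15
tool_pos: [0.3643, -0.2922, 0.0303]
tool_rot: [0.0, 0.998, 0.066, 0.0]
ft_force: [-0.6, 0.3, -0.0]
gripper_width: 0.704
```

```bash
python3 to.py 0.365 -0.292 0.029 -82.4 
```

```text
t 8.15 pos [ 0.3643 -0.2922  0.0303] psi -82.47 F [-0.6  0.3 -0. ] w 0.704
slide [0.0007, -0.0001, 0.0013] ang [0.0003, -0.0004, -0.0012]
```

Request:
play_rows --plan '[{"slide":[0.0,0.0,0.001],"angular":[0,0,0]},{"slide":[0.0,0.0,0.001],"angular":[0,0,0]},{"slide":[0.0,0.0,0.001],"angular":[0,0,0]},{"slide":[0.0,0.0,0.001],"angular":[0,0,0]},{"slide":[0.0,0.0,0.001],"angular":[0,0,0]},{"slide":[0.0,0.0,0.001],"angular":[0,0,0]},{"slide":[0.0,0.0,0.001],"angular":[0,0,0]},{"slide":[0.0,0.0,0.001],"angular":[0,0,0]}]' --claw 0.0

```text
time: 8.95
tool_pos: [0.3634, -0.292, 0.0288]
tool_rot: [-0.0, 0.998, 0.065, -0.0]
ft_force: [-1.0, 0.8, 5.6]
gripper_width: 0.26
```

Request:
play_rows --plan '[{"slide":[0.0,0.0,-0.02],"angular":[0,0,0]},{"slide":[0.0,0.0,-0.06],"angular":[0,0,0]},{"slide":[0.0,0.0,-0.1],"angular":[0,0,0]},{"slide":[0.0,0.0,-0.14],"angular":[0,0,0.0]},{"slide":[0.05,0.0,-0.15],"angular":[0,0,0.1]},{"slide":[0.1,0.0,-0.15],"angular":[0,0,0.17]}]'

```text
time: 9.55
tool_pos: [0.4632, -0.2797, 0.1815]
tool_rot: [0.0, 1.0, -0.023, 0.002]
ft_force: [0.8, -0.4, -0.5]
gripper_width: 0.258
```

```bash
python3 to.py 0.614 -0.304 0.18 -92.2 
```

```text
t 9.55 pos [ 0.4632 -0.2797  0.1815] psi -92.59 F [ 0.8 -0.4 -0.5] w 0.258
slide [0.1517, 0.0174, 0.0023] ang [-0.0, -0.0048, -0.0069]
```

Request:
play_rows --plan '[{"slide":[0.15,0.017,0.0],"angular":[0,0,0]},{"slide":[0.15,0.017,0.0],"angular":[0,0,0]},{"slide":[0.15,0.017,0.0],"angular":[0,0,0]},{"slide":[0.15,0.017,0.05],"angular":[0,0,0]},{"slide":[0.15,0.017,0.09],"angular":[0,0,0]},{"slide":[0.15,0.017,0.1],"angular":[0,0,0]},{"slide":[0.15,0.017,0.1],"angular":[0,0,0]}]'

```text
time: 10.25
tool_pos: [0.6094, -0.3015, 0.077]
tool_rot: [-0.001, 1.0, -0.02, -0.002]
ft_force: [-0.3, -0.1, -0.6]
gripper_width: 0.26
```

```bash
python3 to.py 0.614 -0.303 0.0345 -92.2 
```

```text
t 10.25 pos [ 0.6094 -0.3015  0.077 ] psi -92.28 F [-0.3 -0.1 -0.6] w 0.26
slide [0.0048, 0.0014, 0.0425] ang [-0.0015, 0.0041, -0.0014]
```

Request:
play_rows --plan '[{"slide":[0.004,0.001,0.02],"angular":[0,0.004,0]},{"slide":[0.004,0.001,0.034],"angular":[0,0.004,0]},{"slide":[0.004,0.001,0.042],"angular":[0,0.004,0]},{"slide":[0.004,0.001,0.042],"angular":[0,0.004,0]},{"slide":[0.004,0.001,0.042],"angular":[0,0.004,0]}]'

```text
time: 10.75
tool_pos: [0.6149, -0.3033, 0.0374]
tool_rot: [0.0, 1.0, -0.02, 0.002]
ft_force: [0.6, 0.3, 0.3]
gripper_width: 0.258
```

```bash
python3 to.py 0.614 -0.303 0.034 -92.2 
```

```text
t 10.75 pos [ 0.6149 -0.3033  0.0374] psi -92.25 F [0.6 0.3 0.3] w 0.258
slide [-0.0009, -0.0003, 0.0034] ang [-0.0, -0.0042, -0.0009]
```

Request:
play_rows --plan '[{"slide":[0,0,0.003],"angular":[0,-0.004,0]},{"slide":[0,0,0.003],"angular":[0,-0.004,0]},{"slide":[0,0,0.003],"angular":[0,-0.004,0]}]'

```text
time: 11.05
tool_pos: [0.6148, -0.3031, 0.0337]
tool_rot: [-0.0, 1.0, -0.02, -0.0]
ft_force: [-0.6, -0.1, 0.1]
gripper_width: 0.256
```

Request:
play_rows --plan '[{"slide":[0,0,0],"angular":[0,0,0.0]},{"slide":[0,0,0],"angular":[0,0,0.0]},{"slide":[0,0,0],"angular":[0,0,0.0]},{"slide":[0,0,-0.03],"angular":[0,0,0.0]},{"slide":[0,0,-0.08],"angular":[0,0,0.0]},{"slide":[0,0,-0.13],"angular":[0,0,0.0]},{"slide":[0,0,-0.17],"angular":[0,0,0.0]},{"slide":[0,0,-0.17],"angular":[0,0,0.0]}]' --claw 0.38

```text
time: 11.85
tool_pos: [0.617, -0.3055, 0.2103]
tool_rot: [0.002, 1.0, -0.02, 0.004]
ft_force: [0.4, -1.1, -0.8]
gripper_width: 0.381
```

```bash
python3 look.py w6 0.021 0.035; python3 to.py 0.473 0.003 0.2 0
```

```text
tcp [ 0.617  -0.3055  0.2103] table z 0.0002
[149.  58.] 838 top 0.0345 mean [ 0.7518 -0.1878] rect [ 749.5 -185.1] [16.9 45.1] 65.3 circ [ 752.9 -177.7] 22.6 rgb [244. 240. 238.]
[557. 154.] 5576 top 0.0310 mean [ 0.6693 -0.5201] rect [ 668.2 -502.9] [134.2  37.4] 78.7 circ [ 652.6 -499.7] 67.1 rgb [249. 242. 214.]
[312. 224.] 3327 top 0.0291 mean [ 0.6184 -0.302 ] rect [ 615.8 -301.9] [24.  99.9] 87.7 circ [ 615.7 -302.1] 50.9 rgb [211. 176. 129.]
[213. 227.] 3464 top 0.0290 mean [ 0.6195 -0.2192] rect [ 617.1 -218.6] [24.4 99.3] 87.7 circ [ 617.3 -218.8] 50.6 rgb [209. 175. 128.]
[576. 390.] 515 top 0.0343 mean [ 0.451  -0.5397] rect [ 450.9 -541.7] [52.7  6.3] 80.7 circ [ 450.1 -541.6] 26.4 rgb [34. 29. 27.]
t 11.9 pos [ 0.616  -0.3043  0.207 ] psi -92.25 F [-0.1 -0.  -1.2] w 0.381
slide [-0.155, -0.3015, 0.0057] ang [0.0055, -0.0025, -1.6101]
```

View pics/w6.png

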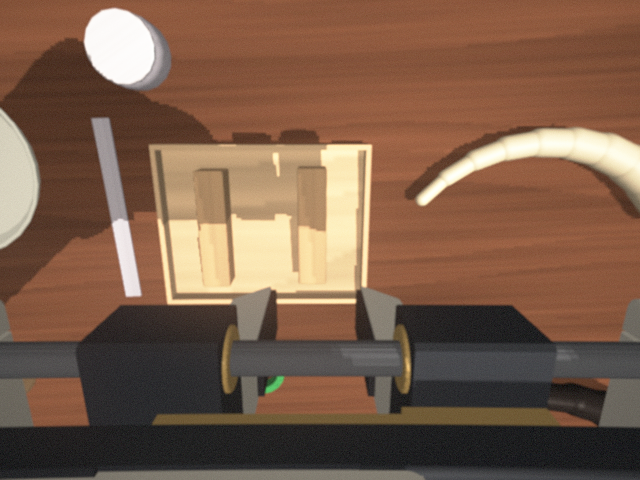

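Request:
play_rows --plan '[{"slide":[-0.155,-0.301,0.0],"angular":[0.0,0,0]},{"slide":[-0.155,-0.301,0.0],"angular":[0.0,0,0]},{"slide":[-0.155,-0.301,0.0],"angular":[0.0,0,0]},{"slide":[-0.155,-0.301,0.0],"angular":[0.0,0,0]},{"slide":[-0.155,-0.301,0.0],"angular":[0.0,0,0]},{"slide":[-0.155,-0.301,0.0],"angular":[0.0,0,0]},{"slide":[-0.155,-0.301,0.0],"angular":[0.0,0,0]},{"slide":[-0.155,-0.301,0.0],"angular":[0.0,0,0]}]' --claw 0.8

```text
time: 12.7
tool_pos: [0.4687, 0.0095, 0.2022]
tool_rot: [-0.001, 1.0, -0.015, -0.002]
ft_force: [0.6, -0.6, 1.3]
gripper_width: 0.8
```

```bash
python3 look.py w7 0.01 0.035; python3 to.py 0.473 0.003 0.029 -92
```

```text
tcp [0.4687 0.0095 0.2022] table z 0.0
[331.  27.] 1848 top 0.0188 mean [ 0.6133 -0.0046] rect [616.1  -4.3] [116.8  30.7] 88.4 circ [630.6  -4.7] 58.4 rgb [247. 246. 240.]
[568.  72.] 1820 top 0.0192 mean [ 0.5749 -0.1813] rect [ 585.1 -202.6] [69.2 76.3] 88.1 circ [ 584.8 -202.3] 50.5 rgb [213. 189. 146.]
[621.  47.] 3050 top 0.0291 mean [ 0.5898 -0.211 ] rect [ 593.  -213.1] [53.8 21.1] 2.2 circ [ 593.1 -215. ] 28.3 rgb [208. 177. 129.]
[ 8. 67.] 1145 top 0.0129 mean [0.5935 0.2371] rect [593.1 236.3] [15.  55.5] 74.2 circ [594.9 242.5] 27.7 rgb [93. 92. 93.]
[445. 199.] 1365 top 0.0152 mean [ 0.4849 -0.0969] rect [484.2 -96.9] [45.7 45.5] 87.9 circ [484.1 -97.2] 23.2 rgb [105. 203. 118.]
[615. 212.] 1094 top 0.0152 mean [ 0.4689 -0.2368] rect [ 467.9 -239.4] [46.3 36.1] 15.1 circ [ 469.1 -244.6] 23.8 rgb [ 83. 174.  97.]
[325. 217.] 2544 top 0.0211 mean [0.4737 0.0032] rect [473.2   2.9] [46.7 46.9] 87.6 circ [473.1   2.9] 24.2 rgb [220. 187. 138.]
[506. 282.] 1170 top 0.0153 mean [ 0.4094 -0.1553] rect [ 409.2 -155.7] [43.4 46.3] 1.1 circ [ 407.5 -155.7] 23.6 rgb [225. 197. 147.]
[397. 392.] 1583 top 0.0292 mean [ 0.3076 -0.0594] rect [310.1 -60.7] [46.3 45.1] 24.9 circ [310.3 -60.4] 31.2 rgb [60. 57. 54.]
t 12.75 pos [0.4701 0.0068 0.2028] psi -91.91 F [ 0.  -1.1  0.4] w 0.801
slide [0.0035, 0.0039, 0.1737] ang [-0.0011, 0.0028, 0.0016]
```

View pics/w7.png

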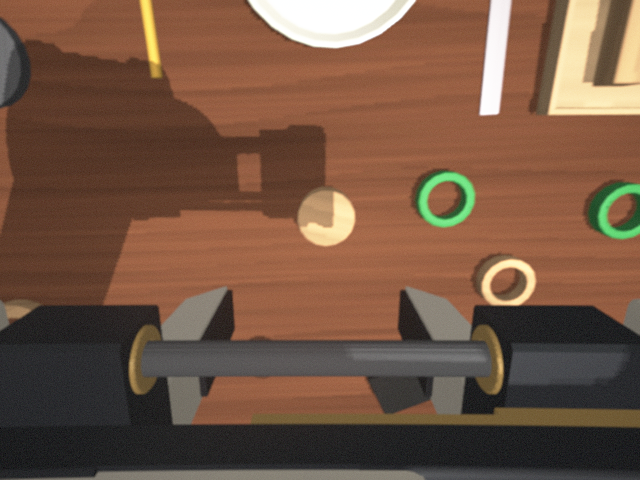

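Request:
play_rows --plan '[{"slide":[0.002,0.001,0.05],"angular":[0,0,0]},{"slide":[0.002,0.001,0.1],"angular":[0,0,0]},{"slide":[0.002,0.001,0.135],"angular":[0,0,0]},{"slide":[0.002,0.001,0.135],"angular":[0,0,0]},{"slide":[0.002,0.001,0.135],"angular":[0,0,0]}]'

```text
time: 13.25
tool_pos: [0.4736, 0.0011, 0.0688]
tool_rot: [0.0, 1.0, -0.021, -0.001]
ft_force: [-0.6, 0.1, -0.2]
gripper_width: 0.799
```

```bash
python3 to.py 0.473 0.003 0.029 -92
```

```text
t 13.25 pos [0.4736 0.0011 0.0688] psi -92.38 F [-0.6  0.1 -0.2] w 0.799
slide [-0.0006, -0.0019, 0.0398] ang [0.001, 0.0019, -0.0066]
```

Request:
play_rows --plan '[{"slide":[-0.001,-0.002,0.02],"angular":[0,0,0]},{"slide":[-0.001,-0.002,0.035],"angular":[0,0,0]},{"slide":[-0.001,-0.002,0.039],"angular":[0,0,0]},{"slide":[-0.001,-0.002,0.039],"angular":[0,0,0]}]'

```text
time: 13.65
tool_pos: [0.4736, 0.0045, 0.0309]
tool_rot: [-0.0, 1.0, -0.02, 0.001]
ft_force: [-0.3, 0.7, -0.1]
gripper_width: 0.798
```

Request:
play_rows --plan '[{"slide":[0,0,0],"angular":[0,0,0]},{"slide":[0,0,0],"angular":[0,0,0]},{"slide":[0,0,0],"angular":[0,0,0]},{"slide":[0,0,0],"angular":[0,0,0]},{"slide":[0,0,0],"angular":[0,0,0]},{"slide":[0,0,0],"angular":[0,0,0]},{"slide":[0,0,0],"angular":[0,0,0]}]' --claw 0.0

```text
time: 14.35
tool_pos: [0.4729, 0.0048, 0.0301]
tool_rot: [-0.0, 1.0, -0.02, 0.0]
ft_force: [-1.6, 0.5, 7.1]
gripper_width: 0.514
```

Request:
play_rows --plan '[{"slide":[0,0,-0.02],"angular":[0,0,0]},{"slide":[0,0,-0.06],"angular":[0,0,0]},{"slide":[0,0,-0.08],"angular":[0,0,0]},{"slide":[0,0,-0.08],"angular":[0,0,0]}]'

```text
time: 14.75
tool_pos: [0.4742, 0.0048, 0.1119]
tool_rot: [-0.001, 1.0, -0.02, 0.002]
ft_force: [0.1, 0.1, -0.6]
gripper_width: 0.512
```

```bash
python3 look.py w8 0.01 0.05|grep -v 'xx'; python3 to.py 0.674 -0.007 0.109 -92
```

```text
tcp [0.4742 0.0048 0.1119] table z 0.0
[324.  14.] 1955 top 0.0188 mean [ 0.607  -0.0032] rect [607.7  -3.1] [80.4 13.7] 87.6 circ [613.4  -3.3] 40.2 rgb [254. 254. 252.]
[632.  90.] 969 top 0.0188 mean [ 0.5607 -0.1689] rect [ 566.4 -169.3] [36.9  6.5] 2.7 circ [ 566.5 -170.6] 18.5 rgb [195. 178. 145.]
[483. 235.] 2509 top 0.0150 mean [ 0.4851 -0.0967] rect [484.4 -96.9] [46.2 45.9] 18.9 circ [484.3 -97.1] 23.5 rgb [123. 225. 139.]
[580. 324.] 663 top 0.0151 mean [ 0.4224 -0.1638] rect [ 422.  -164.3] [37.1 13. ] 52.3 circ [ 419.4 -162.3] 18.7 rgb [239. 225. 184.]
t 14.8 pos [0.4734 0.005  0.1106] psi -92.22 F [ 0.3  0.7 -0.8] w 0.514
slide [0.2009, 0.0043, 0.002] ang [-0.0012, -0.0019, -0.0038]
```

View pics/w8.png

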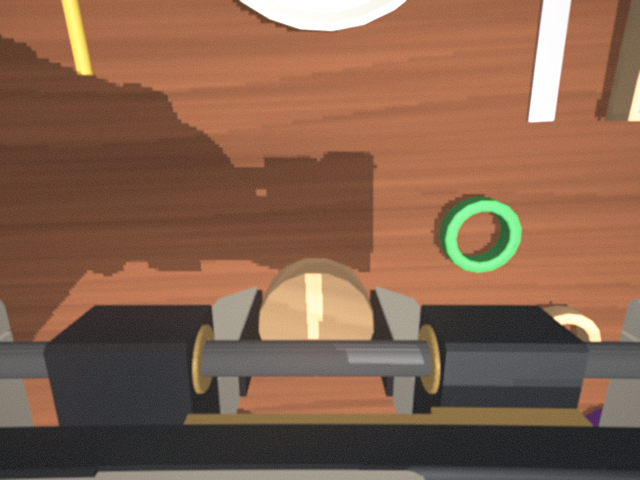

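Request:
play_rows --plan '[{"slide":[0.05,0.001,0],"angular":[0,0,0]},{"slide":[0.1,0.002,0],"angular":[0,0,0]},{"slide":[0.15,0.003,0],"angular":[0,0,0]},{"slide":[0.2,0.01,0],"angular":[0,0,0]},{"slide":[0.2,0.01,0.02],"angular":[0,0,0]},{"slide":[0.2,0.01,0.04],"angular":[0,0,0]},{"slide":[0.2,0.01,0.04],"angular":[0,0,0]}]'

```text
time: 15.5
tool_pos: [0.6695, -0.013, 0.065]
tool_rot: [-0.0, 1.0, -0.02, -0.004]
ft_force: [-0.0, 0.3, -0.1]
gripper_width: 0.512
```

```bash
python3 to.py 0.674 -0.007 0.035 -92
```

```text
t 15.5 pos [ 0.6695 -0.013   0.065 ] psi -92.28 F [-0.   0.3 -0.1] w 0.512
slide [0.0045, -0.0061, 0.03] ang [-0.0003, 0.0076, -0.0048]
```

Request:
play_rows --plan '[{"slide":[0.003,-0.006,0.015],"angular":[0,0,0]},{"slide":[0.003,-0.006,0.025],"angular":[0,0,0]},{"slide":[0.003,-0.006,0.028],"angular":[0,0,0]},{"slide":[0.003,-0.006,0.028],"angular":[0,0,0]}]'

```text
time: 15.9
tool_pos: [0.675, -0.0071, 0.0412]
tool_rot: [-0.0, 1.0, -0.02, -0.001]
ft_force: [0.1, 0.4, -0.3]
gripper_width: 0.516
```

```bash
python3 to.py 0.674 -0.007 0.035 -92
```

```text
t 15.9 pos [ 0.675  -0.0071  0.0412] psi -92.24 F [ 0.1  0.4 -0.3] w 0.516
slide [-0.001, -0.0, 0.0062] ang [-0.0003, 0.0012, -0.0041]
```

Request:
play_rows --plan '[{"slide":[0,0,0.005],"angular":[0,0,0]},{"slide":[0,0,0.006],"angular":[0,0,0]},{"slide":[0,0,0.006],"angular":[0,0,0]}]'

```text
time: 16.2
tool_pos: [0.6753, -0.0072, 0.0357]
tool_rot: [-0.0, 1.0, -0.02, -0.0]
ft_force: [-0.7, -0.2, -0.3]
gripper_width: 0.517
```

Request:
play_rows --plan '[{"slide":[0,0,0],"angular":[0,0,0.0]},{"slide":[0,0,0],"angular":[0,0,0.0]},{"slide":[0,0,0],"angular":[0,0,0.0]},{"slide":[0,0,-0.03],"angular":[0,0,0.0]},{"slide":[0,0,-0.08],"angular":[0,0,0.0]},{"slide":[0,0,-0.13],"angular":[0,0,0.0]},{"slide":[0,0,-0.17],"angular":[0,0,0.0]},{"slide":[0,0,-0.17],"angular":[0,0,0.0]}]' --claw 0.63

```text
time: 17.0
tool_pos: [0.6784, -0.0084, 0.2123]
tool_rot: [-0.0, 1.0, -0.02, 0.005]
ft_force: [0.3, -0.5, -0.2]
gripper_width: 0.629
```

```bash
python3 look.py w9 0.01 0.12; python3 to.py 0.369 0.287 0.2 -60
```

```text
tcp [ 0.6784 -0.0084  0.2123] table z 0.0001
[364.  27.] 5993 top 0.0260 mean [ 0.8264 -0.0669] rect [826.5 -66.1] [94.7 21.6] 87.1 circ [826.4 -66.2] 47.6 rgb [166. 111.  72.]
[521. 119.] 4417 top 0.0363 mean [ 0.7564 -0.1703] rect [ 756.1 -170.6] [48.4 47.3] 87.4 circ [ 755.6 -170.7] 24.6 rgb [236. 237. 237.]
[ 72. 122.] 6044 top 0.1001 mean [0.7665 0.1604] rect [766.4 161.3] [21.2 21.1] 65.2 circ [766.6 161.6] 11.5 rgb [21. 19. 18.]
[315. 226.] 5044 top 0.0187 mean [ 0.6751 -0.0064] rect [674.1  -5.9] [145.9 145.8] 45.6 circ [673.9  -5.9] 73.6 rgb [206. 203. 189.]
[314. 227.] 2458 top 0.0252 mean [ 0.6762 -0.0062] rect [675.7  -6.3] [47.1 46.6] 89.2 circ [675.3  -6.2] 24.0 rgb [190. 157. 120.]
[539. 232.] 1816 top 0.0192 mean [ 0.6639 -0.2016] rect [ 640.1 -224.7] [108.8  93. ] 88.0 circ [ 639.9 -225.2] 71.0 rgb [208. 175. 131.]
[559. 266.] 3282 top 0.0293 mean [ 0.6336 -0.2181] rect [ 630.1 -219. ] [25.8 74.3] 87.7 circ [ 629.9 -219.1] 38.7 rgb [204. 162. 117.]
[635. 281.] 378 top 0.0208 mean [ 0.6091 -0.2896] rect [ 612.5 -289.9] [ 3.2 31.6] 88.4 circ [ 612.5 -289.2] 15.8 rgb [71. 56. 41.]
[ 29. 306.] 2682 top 0.0293 mean [0.6028 0.2586] rect [602.9 259.8] [13.3  7.8] 29.8 circ [601.5 262. ] 6.7 rgb [72. 68. 69.]
t 17.05 pos [ 0.6771 -0.0078  0.209 ] psi -92.25 F [ 0.1 -0.3 -0.7] w 0.628
slide [-0.3194, -0.2824, 0.0076] ang [0.0006, -0.0055, -0.5629]
```

View pics/w9.png

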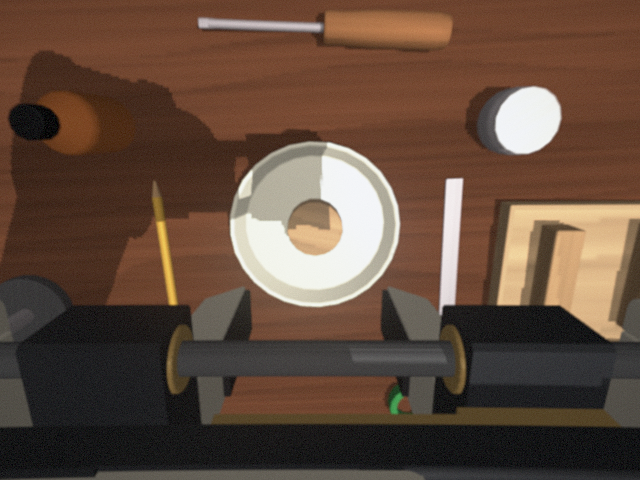

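Request:
play_rows --plan '[{"slide":[-0.31,-0.28,0],"angular":[0,-0.005,-0.65]},{"slide":[-0.31,-0.28,0],"angular":[0,-0.005,-0.65]},{"slide":[-0.31,-0.28,0],"angular":[0,-0.005,-0.65]},{"slide":[-0.31,-0.28,0],"angular":[0,-0.005,-0.65]},{"slide":[-0.31,-0.28,0],"angular":[0,-0.005,-0.65]},{"slide":[-0.31,-0.28,0],"angular":[0,-0.005,-0.65]},{"slide":[-0.31,-0.28,0],"angular":[0,-0.005,-0.65]},{"slide":[-0.31,-0.28,0],"angular":[0,-0.005,-0.65]}]' --claw 1.0

```text
time: 17.85
tool_pos: [0.387, 0.2731, 0.205]
tool_rot: [-0.0, 0.954, 0.301, -0.003]
ft_force: [1.1, 1.4, -0.3]
gripper_width: 1.002
```

```bash
python3 look.py w10 0.008 0.12; python3 to.py 0.369 0.287 0.2 -55
```

```text
tcp [0.387  0.2731 0.205 ] table z 0.0
[493.  19.] 3531 top 0.0131 mean [0.585  0.2544] rect [583.2 252.8] [30.6 70. ] 33.9 circ [594.3 260.3] 35.0 rgb [142. 136. 135.]
[291. 227.] 2762 top 0.0151 mean [0.3698 0.2882] rect [369.  287.5] [62.9 62.3] 33.6 circ [368.7 287.6] 31.8 rgb [240. 208. 155.]
t 17.9 pos [0.3805 0.2797 0.2043] psi -54.45 F [-5.6  5.7 -1.3] w 1.002
slide [-0.0051, -0.0126, 0.0045] ang [-0.0059, 0.009, 0.0096]
```

View pics/w10.png

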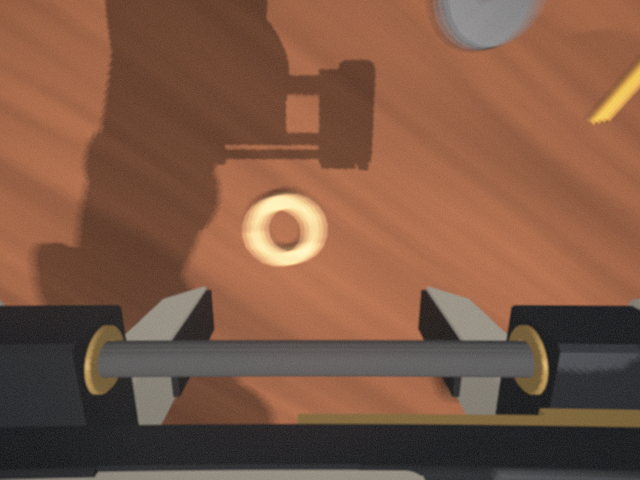

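Request:
play_rows --plan '[{"slide":[-0.003,-0.006,0.05],"angular":[0,0,0]},{"slide":[-0.003,-0.006,0.1],"angular":[0,0,0]},{"slide":[-0.003,-0.006,0.13],"angular":[0,0,0]},{"slide":[-0.003,-0.006,0.13],"angular":[0,0,0]},{"slide":[-0.003,-0.006,0.13],"angular":[0,0,0]}]'

```text
time: 18.4
tool_pos: [0.3828, 0.2746, 0.0758]
tool_rot: [0.0, 0.954, 0.3, -0.003]
ft_force: [0.1, -0.5, 0.2]
gripper_width: 1.001
```

```bash
python3 to.py 0.369 0.2875 0.028 -55
```

```text
t 18.4 pos [0.3828 0.2746 0.0758] psi -55.06 F [ 0.1 -0.5  0.2] w 1.001
slide [-0.0036, -0.0184, 0.0478] ang [-0.0014, 0.0068, -0.001]
```

Request:
play_rows --plan '[{"slide":[-0.004,-0.018,0.01],"angular":[0,0.006,0]},{"slide":[-0.004,-0.018,0.03],"angular":[0,0.006,0]},{"slide":[-0.004,-0.018,0.03],"angular":[0,0.006,0]},{"slide":[-0.004,-0.018,0.03],"angular":[0,0.006,0]}]'

```text
time: 18.8
tool_pos: [0.3699, 0.288, 0.0473]
tool_rot: [-0.002, 0.954, 0.3, 0.001]
ft_force: [-0.2, 0.6, -0.2]
gripper_width: 1.001
```

```bash
python3 to.py 0.369 0.2875 0.028 -55
```

```text
t 18.8 pos [0.3699 0.288  0.0473] psi -55.04 F [-0.2  0.6 -0.2] w 1.001
slide [-0.0011, -0.0, 0.0193] ang [-0.0024, -0.0027, -0.0007]
```

Request:
play_rows --plan '[{"slide":[-0.001,0,0.012],"angular":[-0.002,-0.003,0]},{"slide":[-0.001,0,0.019],"angular":[-0.002,-0.003,0]},{"slide":[-0.001,0,0.019],"angular":[-0.002,-0.003,0]},{"slide":[-0.001,0,0.019],"angular":[-0.002,-0.003,0]}]'

```text
time: 19.2
tool_pos: [0.3682, 0.287, 0.0268]
tool_rot: [0.0, 0.954, 0.3, -0.001]
ft_force: [-0.1, -1.3, 0.6]
gripper_width: 0.999
```

Request:
play_rows --plan '[{"slide":[0,0,0],"angular":[0,0,0]},{"slide":[0,0,0],"angular":[0,0,0]},{"slide":[0,0,0],"angular":[0,0,0]},{"slide":[0,0,0],"angular":[0,0,0]},{"slide":[0,0,0],"angular":[0,0,0]},{"slide":[0,0,0],"angular":[0,0,0]},{"slide":[0,0,0],"angular":[0,0,0]}]' --claw 0.0

```text
time: 19.9
tool_pos: [0.3682, 0.2873, 0.027]
tool_rot: [0.0, 0.954, 0.301, -0.001]
ft_force: [-0.5, -1.0, 2.2]
gripper_width: 0.685
```

Request:
play_rows --plan '[{"slide":[0,0,-0.02],"angular":[0,0,0]},{"slide":[0,0,-0.06],"angular":[0,0,0]},{"slide":[0,0,-0.1],"angular":[0,0,0]},{"slide":[0,0,-0.13],"angular":[0,0,0]},{"slide":[0,0,-0.13],"angular":[0,0,0]}]'

```text
time: 20.4
tool_pos: [0.3701, 0.2887, 0.1603]
tool_rot: [-0.002, 0.954, 0.301, 0.002]
ft_force: [0.3, 0.2, -0.8]
gripper_width: 0.688
```

```bash
python3 look.py w11 0.008 0.06; python3 to.py 0.601 0.26 0.158 -55
```

```text
tcp [0.3701 0.2887 0.1603] table z 0.0
[557.  11.] 1863 top 0.0132 mean [0.5776 0.2498] rect [577.2 248.3] [15.1 56.8] 33.7 circ [583.2 252.3] 28.4 rgb [139. 137. 137.]
t 20.45 pos [0.3691 0.2883 0.1584] psi -54.98 F [ 0.4  0.4 -1.1] w 0.688
slide [0.1737, 0.1563, 0.0005] ang [-0.0015, -0.0018, 0.0004]
```

View pics/w11.png

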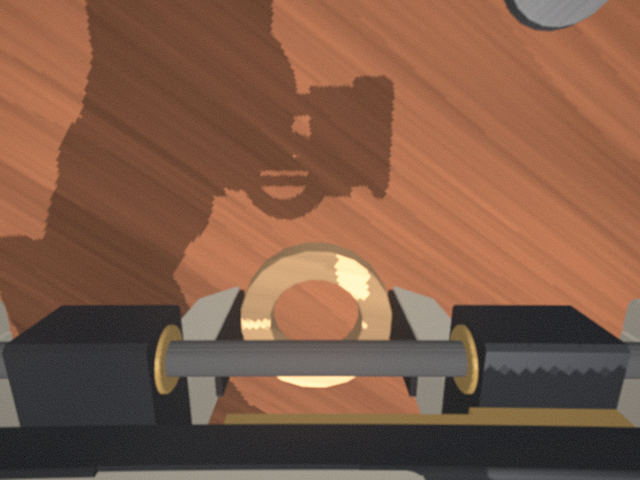

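Request:
play_rows --plan '[{"slide":[0.1,0.156,0],"angular":[0,0,0]},{"slide":[0.1,0.156,0],"angular":[0,0,0]},{"slide":[0.1,0.156,0],"angular":[0,0,0]},{"slide":[0.1,0.156,0],"angular":[0,0,0]},{"slide":[0.1,0.156,0],"angular":[0,0,0]},{"slide":[0.1,0.156,0],"angular":[0,0,0]}]'

```text
time: 21.05
tool_pos: [0.5395, 0.2158, 0.1549]
tool_rot: [0.001, 0.954, 0.3, -0.002]
ft_force: [-0.1, -0.3, -0.3]
gripper_width: 0.684
```

```bash
python3 look.py w12 0.008 0.018; python3 to.py 0.601 0.26 0.158 -55
```

```text
tcp [0.5395 0.2158 0.1549] table z 0.0
[577.  18.] 398 top 0.0171 mean [0.7463 0.1648] rect [746.7 163.6] [26.3  5.2] 85.3 circ [748.7 163.4] 13.2 rgb [94. 56. 31.]
[310. 124.] 8645 top 0.0131 mean [0.6019 0.2647] rect [600.8 264.2] [71.2 70.8] 68.1 circ [600.8 264.1] 35.9 rgb [107. 106. 107.]
t 21.1 pos [0.5387 0.2167 0.1551] psi -55.03 F [ 0.   0.2 -0.2] w 0.688
slide [0.0759, 0.0002, -0.0033] ang [-0.0009, 0.0047, -0.0005]
```

View pics/w12.png

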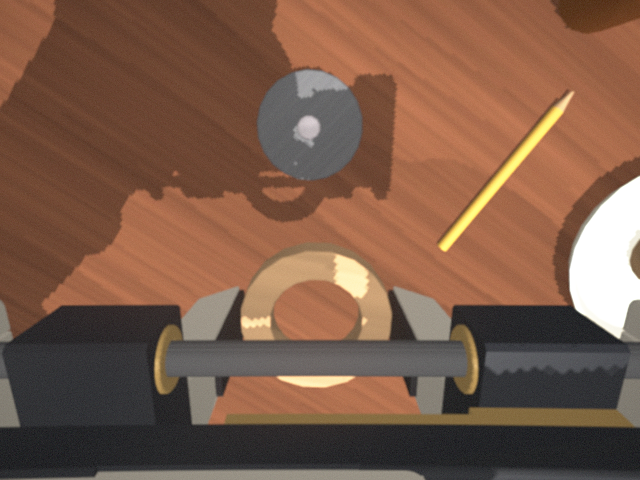

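Request:
play_rows --plan '[{"slide":[0.04,-0.001,0],"angular":[0,0.004,0]},{"slide":[0.077,-0.002,0],"angular":[0,0.004,0]},{"slide":[0.077,-0.002,0],"angular":[0,0.004,0]},{"slide":[0.077,-0.002,0.03],"angular":[0,0.004,0]},{"slide":[0.077,-0.002,0.05],"angular":[0,0.004,0]},{"slide":[0.077,-0.002,0.05],"angular":[0,0.004,0]},{"slide":[0.077,-0.002,0.05],"angular":[0,0.004,0]}]'

```text
time: 21.8
tool_pos: [0.6005, 0.2632, 0.1065]
tool_rot: [-0.0, 0.954, 0.301, 0.0]
ft_force: [0.9, -0.4, -0.1]
gripper_width: 0.686
```

```bash
python3 look.py w13 0.008 0.018; python3 to.py 0.601 0.263 0.041 -55
```

```text
tcp [0.6005 0.2632 0.1065] table z 0.0
[610. 125.] 899 top 0.0172 mean [0.7567 0.1774] rect [758. 175.] [40.4 15.2] 33.0 circ [762.1 168.7] 20.2 rgb [97. 59. 32.]
[316. 229.] 4308 top 0.0131 mean [0.6162 0.2747] rect [614.1 273.5] [39.8 71.4] 35.2 circ [601.4 264.5] 35.8 rgb [121. 117. 116.]
[315. 297.] 1355 top 0.0130 mean [0.5798 0.2495] rect [580.2 249.7] [20.  45.3] 35.6 circ [579.5 249.2] 22.6 rgb [180. 173. 171.]
t 21.85 pos [0.6014 0.2632 0.1074] psi -54.97 F [-0.1  1.2  0.7] w 0.686
slide [-0.0006, -0.0, 0.0664] ang [-0.0003, -0.0027, 0.0005]
```

View pics/w13.png

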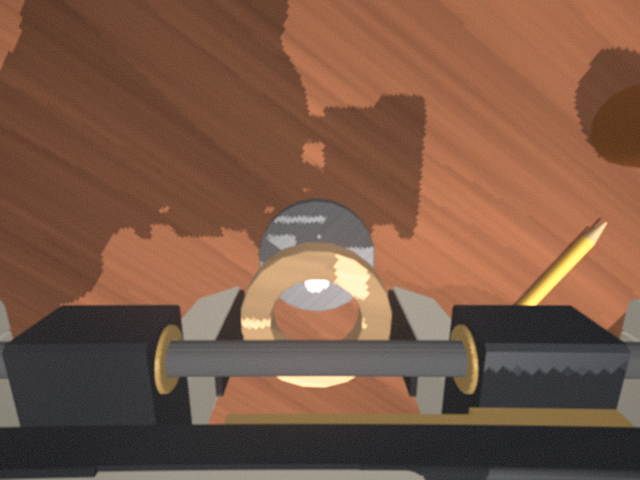

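Request:
play_rows --plan '[{"slide":[0,-0.001,0.02],"angular":[0,0,0]},{"slide":[0,-0.001,0.035],"angular":[0,0,0]},{"slide":[0,-0.001,0.05],"angular":[0,0,0]},{"slide":[0,-0.001,0.06],"angular":[0,0,0]},{"slide":[0,-0.001,0.065],"angular":[0,0,0]},{"slide":[0,-0.001,0.065],"angular":[0,0,0]},{"slide":[0,-0.001,0.065],"angular":[0,0,0]}]'

```text
time: 22.55
tool_pos: [0.6015, 0.2635, 0.0419]
tool_rot: [-0.0, 0.954, 0.301, 0.001]
ft_force: [0.7, -0.1, -0.6]
gripper_width: 0.684
```

```bash
python3 to.py 0.601 0.264 0.04 -55
```

```text
t 22.55 pos [0.6015 0.2635 0.0419] psi -55.02 F [ 0.7 -0.1 -0.6] w 0.684
slide [-0.0001, -0.0007, 0.0019] ang [0.0001, -0.0026, -0.0004]
```

Request:
play_rows --plan '[{"slide":[0,0,0.002],"angular":[0,0,0]},{"slide":[0,0,0.002],"angular":[0,0,0]},{"slide":[0,0,0.002],"angular":[0,0,0]}]'

```text
time: 22.85
tool_pos: [0.6013, 0.2636, 0.0398]
tool_rot: [-0.0, 0.954, 0.301, 0.001]
ft_force: [-0.4, 0.9, -0.7]
gripper_width: 0.687
```

Request:
play_rows --plan '[{"slide":[0,0,0],"angular":[0,0,0.0]},{"slide":[0,0,0],"angular":[0,0,0.0]},{"slide":[0,0,0],"angular":[0,0,0.0]},{"slide":[0,0,-0.03],"angular":[0,0,0.0]},{"slide":[0,0,-0.08],"angular":[0,0,0.0]},{"slide":[0,0,-0.13],"angular":[0,0,0.0]},{"slide":[0,0,-0.17],"angular":[0,0,0.0]},{"slide":[0,0,-0.17],"angular":[0,0,0.0]}]' --claw 0.82

```text
time: 23.65
tool_pos: [0.6041, 0.2638, 0.2161]
tool_rot: [-0.001, 0.954, 0.3, 0.006]
ft_force: [1.1, -0.4, -0.3]
gripper_width: 0.819
```

```bash
python3 look.py w14 0.008 0.12; python3 to.py 0.4075 -0.1565 0.2 -55
```

```text
tcp [0.6041 0.2638 0.2161] table z 0.0
[559. 133.] 5840 top 0.1004 mean [0.7657 0.1636] rect [766.1 162.9] [20.7 21.7] 33.9 circ [765.8 162.4] 11.2 rgb [62. 57. 56.]
[314. 223.] 4914 top 0.0423 mean [0.6021 0.265 ] rect [601.3 264.4] [13.3 13.4] 6.0 circ [601.1 264.4] 7.0 rgb [227. 221. 221.]
[615. 256.] 482 top 0.0189 mean [0.7312 0.0332] rect [729.8  33.9] [10.7 56.7] 32.0 circ [726.2  31.7] 28.4 rgb [254. 253. 250.]
[547. 279.] 335 top 0.0190 mean [0.6818 0.0633] rect [680.8  62.4] [ 9.9 59.5] 83.9 circ [680.5  59.6] 29.8 rgb [254. 254. 254.]
[606. 306.] 451 top 0.0252 mean [ 6.932e-01 -5.000e-04] rect [6.934e+02 3.000e-01] [10.6 30.9] 7.3 circ [ 6.888e+02 -3.000e-01] 15.5 rgb [240. 217. 169.]
t 23.7 pos [0.6025 0.2637 0.2129] psi -55.01 F [-0.1  1.   0.4] w 0.821
slide [-0.4008, 0.2324, 0.0097] ang [0.0004, -0.0081, -0.0002]
```

View pics/w14.png

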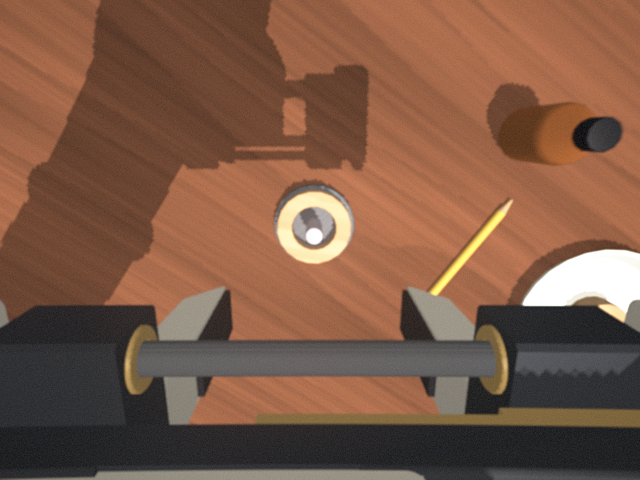

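Request:
play_rows --plan '[{"slide":[-0.4,0.232,0],"angular":[0,-0.008,0.436]},{"slide":[-0.4,0.232,0],"angular":[0,-0.008,0.436]},{"slide":[-0.4,0.232,0],"angular":[0,-0.008,0.436]},{"slide":[-0.4,0.232,0],"angular":[0,-0.008,0.436]},{"slide":[-0.4,0.232,0],"angular":[0,-0.008,0.436]},{"slide":[-0.4,0.232,0],"angular":[0,-0.008,0.436]},{"slide":[-0.4,0.232,0],"angular":[0,-0.008,0.436]},{"slide":[-0.4,0.232,0],"angular":[0,-0.008,0.436]}]' --claw 0.75

```text
time: 24.5
tool_pos: [0.4306, -0.1007, 0.2079]
tool_rot: [0.001, 0.996, 0.088, -0.004]
ft_force: [0.6, -0.3, -0.1]
gripper_width: 0.749
```

```bash
python3 to.py 0.407 -0.1565 0.2 -80
```

```text
t 24.5 pos [ 0.4306 -0.1007  0.2079] psi -79.96 F [ 0.6 -0.3 -0.1] w 0.749
slide [-0.0329, 0.0508, 0.0081] ang [0.0004, 0.0073, 0.0007]
```

Request:
play_rows --plan '[{"slide":[-0.03,0.045,0],"angular":[0,0,0]},{"slide":[-0.03,0.045,0],"angular":[0,0,0]},{"slide":[-0.03,0.045,0],"angular":[0,0,0]},{"slide":[-0.03,0.045,0],"angular":[0,0,0]}]'

```text
time: 24.9
tool_pos: [0.4109, -0.148, 0.2084]
tool_rot: [0.0, 0.996, 0.088, -0.003]
ft_force: [0.2, 0.1, 0.1]
gripper_width: 0.748
```

```bash
python3 look.py w15 0.008 0.12; python3 to.py 0.407 -0.1565 0.2 -80
```

```text
tcp [ 0.4109 -0.148   0.2084] table z 0.0001
[526.  61.] 3618 top 0.0192 mean [ 0.5579 -0.275 ] rect [ 578.7 -259.4] [181.3  69.7] 87.9 circ [ 574.5 -259.2] 94.8 rgb [233. 213. 168.]
[451.  18.] 1491 top 0.0292 mean [ 0.5763 -0.2169] rect [ 577.4 -216.9] [24.5 22.4] 88.3 circ [ 577.6 -217.4] 15.8 rgb [239. 211. 155.]
[566.  29.] 2798 top 0.0292 mean [ 0.5828 -0.2999] rect [ 583.6 -300.3] [25.  36.9] 87.9 circ [ 583.8 -300.5] 21.3 rgb [234. 202. 148.]
[270. 121.] 1507 top 0.0151 mean [ 0.4841 -0.0973] rect [483.8 -97.6] [45.9 45.6] 55.0 circ [483.6 -97.5] 23.2 rgb [ 84. 174.  97.]
[444. 172.] 1456 top 0.0152 mean [ 0.4696 -0.2452] rect [ 469.  -245.5] [45.6 45.7] 83.3 circ [ 469.  -245.6] 23.3 rgb [110. 212. 124.]
[325. 225.] 1245 top 0.0149 mean [ 0.408  -0.1559] rect [ 407.4 -156.1] [45.5 45.4] 10.7 circ [ 407.1 -156.1] 23.4 rgb [242. 215. 161.]
[ 62. 261.] 1313 top 0.0279 mean [0.3366 0.0639] rect [336.2  64.6] [25.4 25.5] 56.8 circ [335.6  64.2] 13.7 rgb [119.  80.  59.]
[227. 298.] 2081 top 0.0288 mean [ 0.3266 -0.0843] rect [316.3 -74.3] [44.9 74.7] 23.0 circ [316.4 -74.3] 42.4 rgb [66. 59. 54.]
[359. 317.] 1079 top 0.0150 mean [ 0.3256 -0.2036] rect [ 325.3 -204.1] [44.6 46. ] 10.5 circ [ 324.8 -204.1] 23.4 rgb [165.  92. 192.]
t 24.95 pos [ 0.4112 -0.1477  0.2085] psi -79.87 F [0.8 0.2 0.5] w 0.749
slide [-0.0056, 0.008, 0.0085] ang [0.0005, 0.0068, 0.0023]
```

View pics/w15.png

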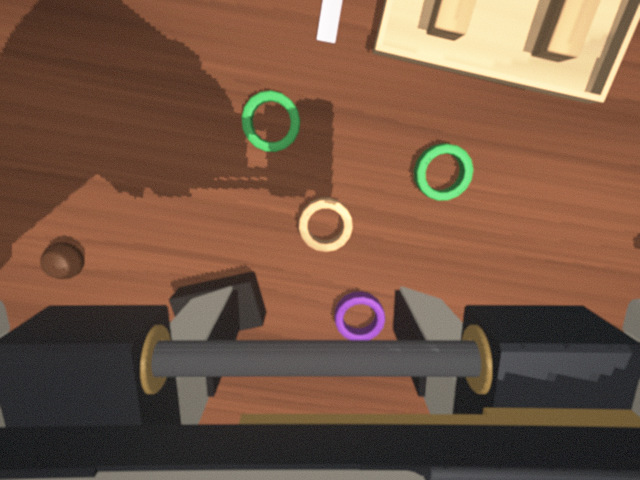

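Request:
play_rows --plan '[{"slide":[-0.005,0.008,0.05],"angular":[0,0.006,0]},{"slide":[-0.005,0.008,0.1],"angular":[0,0.006,0]},{"slide":[-0.005,0.008,0.14],"angular":[0,0.006,0]},{"slide":[-0.005,0.008,0.16],"angular":[0,0.006,0]},{"slide":[-0.005,0.008,0.16],"angular":[0,0.006,0]},{"slide":[-0.005,0.008,0.16],"angular":[0,0.006,0]}]'

```text
time: 25.55
tool_pos: [0.4067, -0.1574, 0.0491]
tool_rot: [0.0, 0.996, 0.088, -0.0]
ft_force: [-0.6, 0.2, 0.0]
gripper_width: 0.748
```

```bash
python3 to.py 0.4072 -0.1561 0.028 -80
```

```text
t 25.55 pos [ 0.4067 -0.1574  0.0491] psi -79.91 F [-0.6  0.2  0. ] w 0.748
slide [0.0008, -0.0012, 0.0211] ang [0.0004, 0.0008, 0.0016]
```

Request:
play_rows --plan '[{"slide":[0.001,-0.001,0.012],"angular":[0,0,0]},{"slide":[0.001,-0.001,0.02],"angular":[0,0,0]},{"slide":[0.001,-0.001,0.021],"angular":[0,0,0]},{"slide":[0.001,-0.001,0.021],"angular":[0,0,0]}]'

```text
time: 25.95
tool_pos: [0.4075, -0.1568, 0.0286]
tool_rot: [0.0, 0.996, 0.087, 0.0]
ft_force: [0.7, 0.2, -0.3]
gripper_width: 0.747
```

Request:
play_rows --plan '[{"slide":[0,0,0],"angular":[0,0,0]},{"slide":[0,0,0],"angular":[0,0,0]},{"slide":[0,0,0],"angular":[0,0,0]},{"slide":[0,0,0],"angular":[0,0,0]},{"slide":[0,0,0],"angular":[0,0,0]},{"slide":[0,0,0],"angular":[0,0,0]},{"slide":[0,0,0],"angular":[0,0,0]}]' --claw 0.0

```text
time: 26.65
tool_pos: [0.4073, -0.157, 0.0282]
tool_rot: [0.0, 0.996, 0.087, 0.0]
ft_force: [-1.1, 1.1, 5.7]
gripper_width: 0.502
```

Request:
play_rows --plan '[{"slide":[0,0,-0.02],"angular":[0,0,0]},{"slide":[0,0,-0.06],"angular":[0,0,0]},{"slide":[0,0,-0.1],"angular":[0,0,0]},{"slide":[0,0,-0.14],"angular":[0,0,0]},{"slide":[0,0,-0.14],"angular":[0,0,0]}]'

```text
time: 27.15
tool_pos: [0.4093, -0.1577, 0.1717]
tool_rot: [0.001, 0.996, 0.087, 0.003]
ft_force: [0.2, 0.1, -0.4]
gripper_width: 0.505
```

```bash
python3 look.py w16 0.008 0.06|head -2; python3 to.py 0.601 0.264 0.168 -55
```

```text
tcp [ 0.4093 -0.1577  0.1717] table z 0.0001
[513.  62.] 3684 top 0.0191 mean [ 0.5494 -0.2619] rect [ 557.9 -258.4] [ 33.1 180.9] 0.1 circ [ 557.1 -258.2] 90.7 rgb [243. 226. 182.]
t 27.2 pos [ 0.4085 -0.1569  0.1698] psi -79.94 F [-0.7  0.6 -1.4] w 0.504
slide [0.263, -0.3808, 0.0025] ang [0.0023, -0.0043, -0.4352]
```

View pics/w16.png

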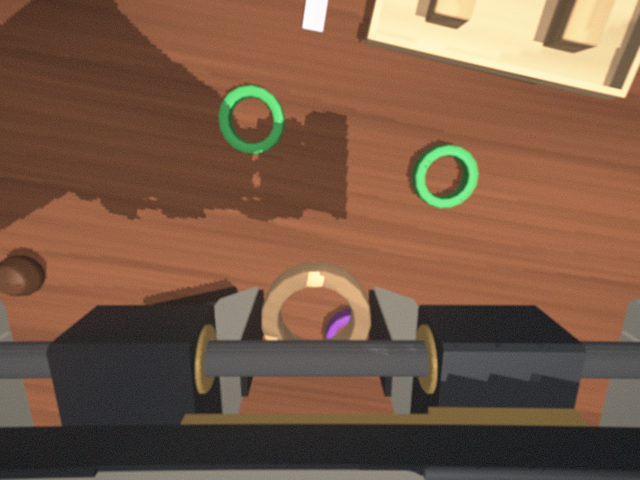

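Request:
play_rows --plan '[{"slide":[0.263,-0.381,0],"angular":[0,0,-0.435]},{"slide":[0.263,-0.381,0],"angular":[0,0,-0.435]},{"slide":[0.263,-0.381,0],"angular":[0,0,-0.435]},{"slide":[0.263,-0.381,0],"angular":[0,0,-0.435]},{"slide":[0.263,-0.381,0],"angular":[0,0,-0.435]},{"slide":[0.263,-0.381,0],"angular":[0,0,-0.435]},{"slide":[0.263,-0.381,0],"angular":[0,0,-0.435]},{"slide":[0.263,-0.381,0],"angular":[0,0,-0.435]}]'

```text
time: 28.0
tool_pos: [0.5734, 0.2087, 0.166]
tool_rot: [0.0, 0.954, 0.3, -0.001]
ft_force: [0.0, -0.9, -0.2]
gripper_width: 0.502
```

```bash
python3 to.py 0.601 0.2645 0.15 -55
```

```text
t 28.0 pos [0.5734 0.2087 0.166 ] psi -55.06 F [ 0.  -0.9 -0.2] w 0.502
slide [0.0546, -0.0299, 0.0158] ang [-0.0004, 0.0025, -0.001]
```

Request:
play_rows --plan '[{"slide":[0.05,-0.024,0.02],"angular":[0,0,0]},{"slide":[0.05,-0.024,0.02],"angular":[0,0,0]},{"slide":[0.05,-0.024,0.02],"angular":[0,0,0]},{"slide":[0.05,-0.024,0.04],"angular":[0,0,0]},{"slide":[0.05,-0.024,0.045],"angular":[0,0,0]},{"slide":[0.05,-0.024,0.045],"angular":[0,0,0]}]'

```text
time: 28.6
tool_pos: [0.6, 0.2533, 0.122]
tool_rot: [0.001, 0.954, 0.299, -0.001]
ft_force: [-0.5, -0.2, 0.8]
gripper_width: 0.498
```

```bash
python3 look.py w17 0.008 0.06; python3 to.py 0.601 0.2642 0.055 -55
```

```text
tcp [0.6    0.2533 0.122 ] table z 0.0
[607. 114.] 5056 top 0.0567 mean [0.7523 0.1762] rect [752.7 174.5] [32.6  8.9] 47.8 circ [755.9 171.5] 16.3 rgb [102.  62.  34.]
[302. 231.] 7495 top 0.0402 mean [0.6039 0.2664] rect [602.9 266.4] [ 8.6 13.7] 47.7 circ [601.4 264.7] 6.9 rgb [198. 188. 187.]
[608. 321.] 506 top 0.0189 mean [0.6726 0.0656] rect [672.4  65.9] [34.9  5.7] 1.3 circ [672.4  63.6] 17.4 rgb [229. 229. 224.]
[586. 411.] 352 top 0.0189 mean [0.6135 0.0289] rect [613.9  29.1] [40.9  7.3] 64.5 circ [616.8  27.7] 20.5 rgb [254. 254. 252.]
t 28.65 pos [0.6006 0.2537 0.1228] psi -55.17 F [0.3 0.9 0.2] w 0.501
slide [0.0064, -0.0084, 0.0678] ang [0.0006, 0.0012, -0.0029]
```

View pics/w17.png

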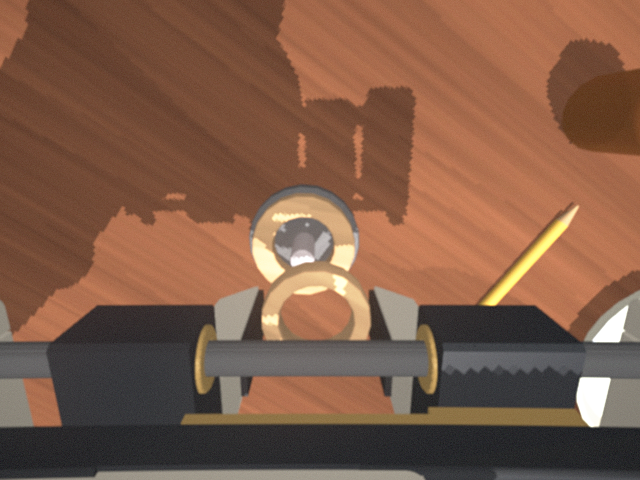

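Request:
play_rows --plan '[{"slide":[0.006,-0.008,0],"angular":[0,0,0]},{"slide":[0.006,-0.008,0],"angular":[0,0,0]},{"slide":[0.006,-0.008,0.015],"angular":[0,0,0]},{"slide":[0.006,-0.008,0.015],"angular":[0,0,0]},{"slide":[0.006,-0.008,0.015],"angular":[0,0,0]}]'

```text
time: 29.15
tool_pos: [0.6008, 0.2647, 0.1071]
tool_rot: [0.001, 0.954, 0.3, -0.001]
ft_force: [0.3, -0.2, -0.4]
gripper_width: 0.503
```

```bash
python3 to.py 0.601 0.2642 0.0555 -55
```

```text
t 29.15 pos [0.6008 0.2647 0.1071] psi -55.08 F [ 0.3 -0.2 -0.4] w 0.503
slide [-0.0, 0.0005, 0.0516] ang [0.0007, 0.0017, -0.0013]
```

Request:
play_rows --plan '[{"slide":[0,0,0.015],"angular":[0,0,0]},{"slide":[0,0,0.03],"angular":[0,0,0]},{"slide":[0,0,0.042],"angular":[0,0,0]},{"slide":[0,0,0.049],"angular":[0,0,0]},{"slide":[0,0,0.051],"angular":[0,0,0]},{"slide":[0,0,0.051],"angular":[0,0,0]},{"slide":[0,0,0.051],"angular":[0,0,0]}]'

```text
time: 29.85
tool_pos: [0.6017, 0.2652, 0.0573]
tool_rot: [0.0, 0.954, 0.3, 0.0]
ft_force: [0.1, -0.5, -0.4]
gripper_width: 0.5
```

```bash
python3 to.py 0.601 0.2642 0.055 -55
```

```text
t 29.85 pos [0.6017 0.2652 0.0573] psi -55.07 F [ 0.1 -0.5 -0.4] w 0.5
slide [-0.0011, 0.0004, 0.0023] ang [0.0009, -0.0005, -0.0012]
```

Request:
play_rows --plan '[{"slide":[0,0,0.002],"angular":[0,0,0]},{"slide":[0,0,0.002],"angular":[0,0,0]},{"slide":[0,0,0.002],"angular":[0,0,0]}]'

```text
time: 30.15
tool_pos: [0.6013, 0.2652, 0.055]
tool_rot: [0.0, 0.954, 0.3, 0.0]
ft_force: [0.6, -0.0, -0.3]
gripper_width: 0.5
```

Request:
play_rows --plan '[{"slide":[0,0,0],"angular":[0,0,0.0]},{"slide":[0,0,0],"angular":[0,0,0.0]},{"slide":[0,0,0],"angular":[0,0,0.0]},{"slide":[0,0,-0.03],"angular":[0,0,0.0]},{"slide":[0,0,-0.08],"angular":[0,0,0.0]},{"slide":[0,0,-0.13],"angular":[0,0,0.0]},{"slide":[0,0,-0.17],"angular":[0,0,0.0]},{"slide":[0,0,-0.17],"angular":[0,0,0.0]}]' --claw 0.63

```text
time: 30.95
tool_pos: [0.6043, 0.2656, 0.2313]
tool_rot: [-0.0, 0.954, 0.3, 0.005]
ft_force: [0.2, 0.1, -0.2]
gripper_width: 0.631
```

```bash
python3 look.py w18 0.021 0.045; python3 - <<'E'
from bench import arm
import cv2
for n in ("side","top"):
    im,d=arm.grab_frame(n); cv2.imwrite(f"pics/{n}1.png",im[:,:,::-1])
    if n=="side": cv2.imwrite("pics/sidec.png",cv2.resize(im[140:300,180:340,::-1],None,fx=3.5,fy=3.5,interpolation=cv2.INTER_CUBIC))
E
python3 to.py .6 .26 .2 -55
```

```text
tcp [0.6043 0.2656 0.2313] table z 0.0
[512. 134.] 690 top 0.0433 mean [0.757  0.1776] rect [758.  175.4] [39.  13.6] 32.2 circ [761.5 169.9] 19.5 rgb [99. 60. 32.]
[315. 222.] 2941 top 0.0406 mean [0.6015 0.2663] rect [601.1 265.7] [46.  45.7] 34.3 circ [601.  265.8] 23.5 rgb [248. 234. 187.]
[597. 314.] 1257 top 0.0254 mean [ 0.6822 -0.0051] rect [683.9  -6.1] [47.5 30.2] 88.0 circ [677.  -6.] 24.1 rgb [252. 239. 193.]
t 31.1 pos [0.6007 0.2653 0.2242] psi -55.05 F [-0.1 -0.4 -1.3] w 0.629
slide [-0.0036, 0.0039, 0.0242] ang [0.0001, 0.0008, -0.0009]
```

View pics/w18.png

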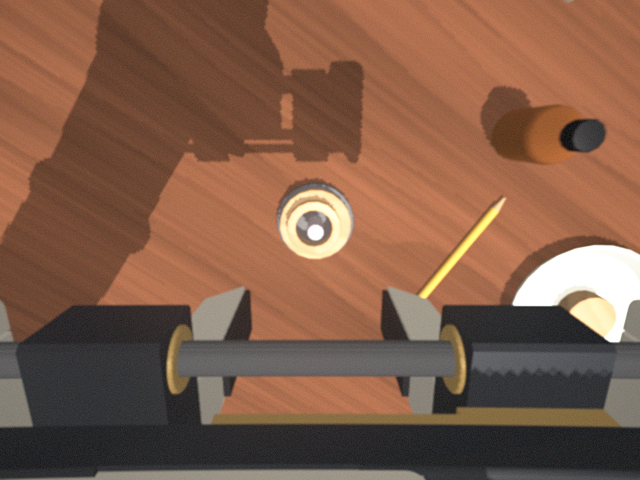

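View pics/side1.png

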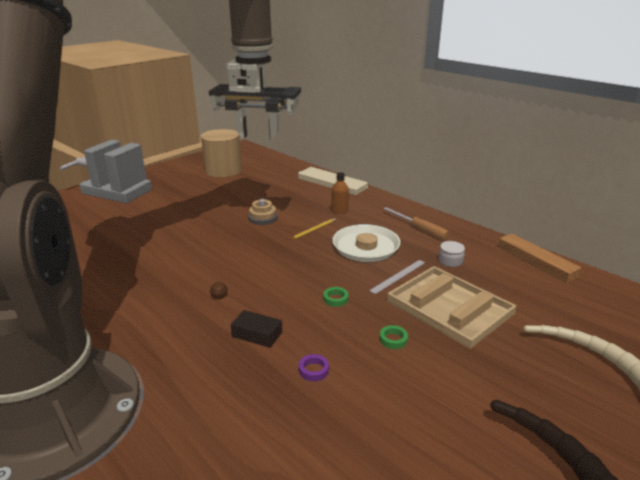

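View pics/sidec.png

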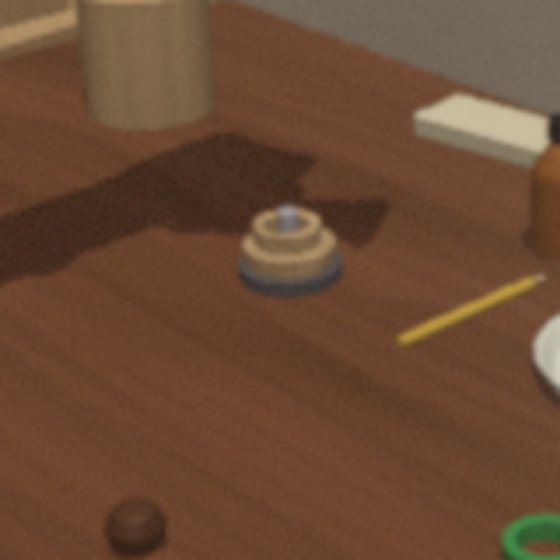

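View pics/top1.png

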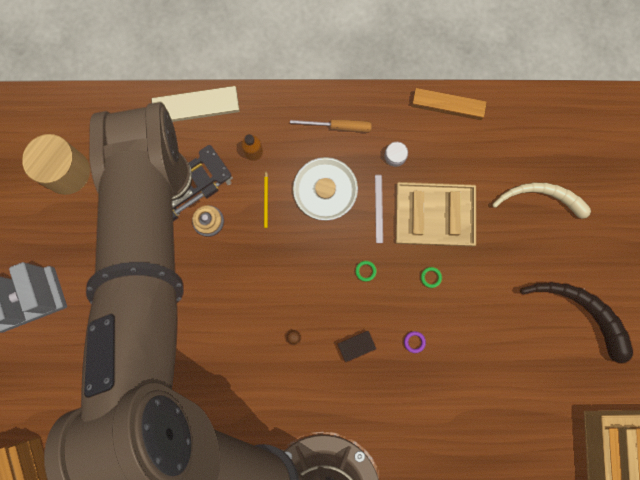

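The pictures agree. In the side view both rings are stacked on the post at (262,210), the disc is in the dish at (367,241), and both bars lie apart in the tray at (432,290) and (470,309). The bottle at (341,195) hasn't moved, and nothing touches the gripper. I'm handing in.

```bash
python3 - <<'E'
from bench import arm
print(arm.job_done())
E
```

```text
the job is handed in; nothing more can be done
None
```

All five blanks are sorted and the job is handed in at about 31 s on the robot's clock, well inside the 118 s limit. I placed them in this order: bars, disc, bigger ring, smaller ring.

- **Bars:** both lie flat on the tray floor. Their tops measured 29 mm (28 mm expected), they are about 83 mm apart centre to centre, and neither touches the other.
- **Disc:** it lies flat in the dish, within about 2 mm of the centre, with its top at 25 mm (24 mm expected).
- **Rings:** the bigger ring is at the bottom, resting on the stand's base. The smaller one sits on it with its top at 40.6 mm (40 mm expected), and the post shows through both holes.
- **Left alone:** the bottle is still standing in its starting place, and the green and purple rings were not touched.
- **Forces:** wrist force readings stayed below about 9 N throughout.

The final wrist, side and top pictures all agree with this. The one disagreement was the stand's position: the top and wrist cameras differed by about 4 mm. I used the wrist value, and both rings went over the post without contact. No check failed.

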